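# Unlock the combination bolt of a store chest

### The arm

A 7-joint arm with a two-finger parallel gripper is mounted at the origin on the work surface. World frame = base frame: x ahead of the robot, y to its left, z up, the work surface at z = 0. Lengths are in m, angles in rad, forces in N, time in s.
With the tool pointing down it reaches from about 0.425 to 0.925 m from the base axis. Payload 6.8 kg.
Tool frame: the origin (TCP) lies at the very end of the fingers, on their centre line; the grasp point (between the pads) lies r.grasp_offset behind it (r.grasp_offset is the distance from the TCP to the grasp point, in m); z points along the fingers, y is the direction in which the jaws open and shut (so a half turn about z gives the same grasp; the last joint's range is limited). The gripper opens to 85 mm and grips with 20 to 120 N. Pads are 22 mm wide; open, the fingers measure 114 mm over their backs; the gripper's body (76 mm by 85 mm) begins 54 mm behind the grasp point. The pads swing forward as they close: fully open they stand 13 mm farther back than shut.
Start: joints at [-1.361, 0.477, 0.022, 1.555, -0.011, 1.109, -0.083], TCP at [0.211, 0.641, 0.231] pointing down, gripper open.
Joint ranges: [-2.96, 2.96], [-0.34, 2.1], [-1.41, 1.46], [0.24, 2.44], [-1.37, 4.51], [0.17, 1.92], [-2.96, 2.96]. Speed limits (rad/s): [2.39, 2.39, 3.14, 3.14, 3.14, 3.14, 3.14].

### API

Orientations are given as a rotation vector (axis times angle).
In Python, from bench import r gives the robot as it stands.
- The arm moves only by the shell command python3 -m jog 'ROWS' [FORCE]. ROWS is JSON, one flat list of numbers, 7 for each row, row after row: the turn, a rotation vector about the tool's x, y, z normalised to -1 to 1, where 1 is 180 degrees, then the shift along the tool's x, y, z normalised to -1 to 1, where 1 is 200 mm, then the opening, from 0 (shut) to 1 (fully open). In form: [wx, wy, wz, x, y, z, hand, wx, wy, wz, x, y, z, hand, ...]. A call has 1 to 12 rows; each row is the pose to reach, as a shift and turn from the pose measured when the call began, along the tool's axes at that moment, turning the shorter way round; what a row does not reach only later rows make up. A row lasts 1/10 s, in which the tool goes at most 50 mm and 8.59 degrees, less where a joint would pass 70% of its speed; a pose out of reach is approached as far as the arm can. A call with a number of a shift or a turn outside -1 to 1 is refused whole. A call with a gripper value outside its range is refused whole. The fingers move at their own pace and stop on an object; FORCE is the grip in N (left out, the last holds). Time passes only in rows, so rows that repeat a pose let the fingers close. It gives the time, the measured TCP pose, the force and the opening at its end, in the units of the state.
- r.get_obs(): the state, without advancing time (a new reading comes with each control period).
- r.grab_frame(name): name is "scene" or "top"; returns the picture (400x640x3 uint8, red, green, blue); there is no depth.
- r.calibration(name): a dict with "K" (3x3 intrinsics, pixels), "origin" and "rotation" of the camera in the world. Camera axes: x right, y up, looking along -z (the intrinsics and any distortion apply to the point x, -y, -z); pixel columns grow to the right and rows downward; lengths in m; the calibration is good to about 2 mm. A picture is of the moment at which its call begins. calibration takes no time and is no camera call.
- r.hand_in(): hands the job in, once; it reports no verdict.
The state is a dict: "clock": time; "joints": joint angles; "qvel": joint speeds; "tau": joint torques, N m; "tcp_pos": TCP position; "orientation": TCP orientation; "contact_force": force on the tool from outside, world axes, zero at the start; "moment": the same for the moment, N m; "grip_width": finger opening in m.
Only numpy, scipy, OpenCV 4.12 (cv2) and the standard library are available. Lean on these libraries where they do the work, as an engineer would, in place of code of your own. Each camera call takes 0.05 s, during which the arm holds its last target.

### The job

Open the combination bolt on the store chest: roll the three numbered dials, with light fingertip pressure and never leaning hard on the lock, until they read 5-2-7 from left to right at the index marks on top, then draw the bolt by its knob fully out of the keeper and leave it drawn. Do not force the bolt, and leave the things lying about where they are.

Things in the scene. Friction and masses are not known exactly. Their poses are not given: they have to be found in the camera images.
- chest: green steel chest, fixed, 328 x 580 mm, two flat lids 150 mm above the table meeting at a seam 60 mm right (-y) of the origin. Origin: at table level, straight below the middle dial. +x away from the robot, +y left along the lock's axis, z up. The bolt lock lies on the left lid, axis along y, 178 mm above the table; steel back plate 56 x 118 mm, aluminium end blocks 14 mm thick at y = +-43 mm, tops 193 mm up.
- dial1_top (a point): fixed point on the crown (highest line, mid-width) of the left (+y, first number) dial, 200 mm above the table; the number set is read here, in line with the black index marks. Does not turn with the dial. Axes as the chest's.
- dial2_top (a point): fixed point on the crown (highest line, mid-width) of the middle (second number) dial, 200 mm above the table; the number set is read here, in line with the black index marks. Does not turn with the dial. Axes as the chest's. The dials are alike: black plastic drums, 22 mm radius, 15 mm wide, axes along chest y, at y = +26, 0, -26 mm.
- dial3_top (a point): fixed point on the crown (highest line, mid-width) of the right (-y, third number) dial, 200 mm above the table; the number set is read here, in line with the black index marks. Does not turn with the dial. Axes as the chest's. Dials stand 4.5 mm proud of the collars between them, 7 mm proud of the end blocks.
- dial1 (a joint): reading of the left (+y, first) dial, rad, endless: 0.6283 per number, so value = number x 0.6283 with that number at the top (+-6.2832 shows the same). Grows as the top rolls away from the robot (chest +x), falls towards it. Spring clicks pull it to the nearest number when let go. Turning over a click takes 0.05 N m, about 2.3 N along the tread.
- dial2 (a joint): reading of the middle (second) dial, rad, endless: 0.6283 per number, so value = number x 0.6283 with that number at the top (+-6.2832 shows the same). Grows as the top rolls away from the robot (chest +x), falls towards it. Spring clicks pull it to the nearest number when let go. Turning over a click takes 0.05 N m, about 2.3 N along the tread.
- dial3 (a joint): reading of the right (-y, third) dial, rad, endless: 0.6283 per number, so value = number x 0.6283 with that number at the top (+-6.2832 shows the same). Grows as the top rolls away from the robot (chest +x), falls towards it. Spring clicks pull it to the nearest number when let go. Turning over a click takes 0.05 N m, about 2.3 N along the tread.
- bolt (a joint): draw of the bolt, m: 0 locked, 0.024 fully drawn (its stop). Slides along the chest's +y (left) against about 3 N of friction and stays where left. While any dial is off its number it stops dead after 1 mm; more than 15 N then is forcing it. Once drawn further, the dials are blocked.
- bolt_knob (a point): top centre of the bolt's upright steel knob, left of the lock: 80 mm left (+y) of the middle dial when locked, 104 mm drawn; 210 mm above the table. Head 18 mm dia, 20 mm high, on a 10 mm neck; the 12 mm bolt rod's axis lies 32 mm below this point. Moves with the bolt; axes as the chest's. Can be pinched from above and drawn to +y.
- keeper (a point): centre of the steel staple on the right lid that holds the bolt's tip: 78 mm right (-y) of the middle dial, 178 mm above the table, 32 mm wide in x, 16 mm in y, top 191 mm above the table.
- dial_face (a point): same point as the middle dial's crown. Treads carry white numbers 0 to 9, 36 degrees (13.8 mm of tread) apart, heads towards +x, thin grey ribs between. A fingertip pressed down on a crown with 5 to 10 N and drawn along chest x rolls the dial; lighter, it slips. Hard plastic: touch down slowly and feel for it; over 20 N on a dial, even briefly, is too hard.
- spanner: steel open-ended spanner, 190 mm, lying on the left lid behind the lock; origin at its underside, middle. To be left where it is.
- screw_jar: clear jar with a steel lid, 60 mm dia, 85 mm high, on the right lid; origin at its foot. To be left where it is.
- carton: brown carton 90 x 60 x 45 mm on the right lid; origin under its middle. To be left where it is.
- oil_can: grey can, 72 mm dia, 130 mm high, on the table left of the chest; origin at its foot. To be left where it is.

How it is judged:
On the way:
1. the three dials read 5-2-7 with the bolt still home ((value of joint dial1 between -3.2816 and -3.0016 rad or value of joint dial1 between 3.0016 and 3.2816 rad or value of joint dial1 between 9.2848 and 9.5648 rad) and (value of joint dial2 between -5.1665 and -4.8865 rad or value of joint dial2 between 1.1166 and 1.3966 rad or value of joint dial2 between 7.3998 and 7.6798 rad) and (value of joint dial3 between -2.025 and -1.745 rad or value of joint dial3 between 4.2582 and 4.5382 rad or value of joint dial3 between 10.5414 and 10.8214 rad) and value of joint bolt below 0.003 m), for 0.1 s.
At the end, for the whole second after the job is handed in: the bolt is drawn at least 20 mm of its 24 mm, clear of the keeper and at rest, with the dials on 5-2-7 (each within 0.14 rad) (value of joint bolt above 0.02 m and velocity of joint bolt below 0.01 m/s and (value of joint dial1 between -3.2816 and -3.0016 rad or value of joint dial1 between 3.0016 and 3.2816 rad or value of joint dial1 between 9.2848 and 9.5648 rad) and (value of joint dial2 between -5.1665 and -4.8865 rad or value of joint dial2 between 1.1166 and 1.3966 rad or value of joint dial2 between 7.3998 and 7.6798 rad) and (value of joint dial3 between -2.025 and -1.745 rad or value of joint dial3 between 4.2582 and 4.5382 rad or value of joint dial3 between 10.5414 and 10.8214 rad)); the robot touches nothing.
It fails at once if a dial is pressed with more than 20 N (contact force between any of dial1, dial2, dial3 and the fingers above 20 N or contact force between any of dial1, dial2, dial3 and the arm above 20 N).
It fails at once if the bolt is forced with more than 15 N against dials that are not set (contact force between bolt and dial1 above 15 N or contact force between bolt and dial2 above 15 N or contact force between bolt and dial3 above 15 N).
It fails at once if a thing lying about is shifted by more than 20 mm (distance of any of spanner, screw_jar, carton, oil_can from where it was at the start of the episode above 0.02 m).
It also fails if it takes over 70 s, if anything falls off the work surface, if the arm or the gripper's body presses on something with over 40 N, if the wrist force passes 120 N, or if a joint passes its speed limit or range.

## Working session

There is one attempt and no reset: what is moved stays moved. The work goes in short steps, Python scripts to look and compute and a shell command to move; the robot and the scene stay as the last step left them, time stands still between calls to the robot, and variables do not carry over. Pictures are saved under pics/ and viewed, and the job is handed in when it is done.

```bash
ls; mkdir -p pics; python3 - <<'E'
from bench import r
import cv2
for n in("scene","top"):
    f=r.grab_frame(n); cv2.imwrite(f"pics/{n}0.png",f[:,:,::-1]); print(n,r.calibration(n))
print(r.get_obs(), r.grasp_offset)
E
```

```text
pics
scene {'K': array([[443.35602808,   0.        , 318.0869742 ],
       [  0.        , 443.35602808, 192.7831081 ],
       [  0.        ,   0.        ,   1.        ]]), 'origin': array([ 1.24840815, -0.34945734,  1.03403725]), 'rotation': array([0.6663955 , 0.3788638 , 0.95909609])}
top {'K': array([[376.92156633,   0.        , 319.6883917 ],
       [  0.        , 376.92156633, 201.40357796],
       [  0.        ,   0.        ,   1.        ]]), 'origin': array([0.42468273, 0.10092086, 1.17717992]), 'rotation': array([ 0.09787238, -0.1192138 , -1.572673  ])}
{'clock': 0.1, 'joints': array([-1.36111025,  0.47773385,  0.02234854,  1.5563205 , -0.01147693,
        1.10929455, -0.08312255]), 'qvel': array([-0.0019121 , -0.00263961,  0.00118909, -0.00094289,  0.000677  ,
       -0.00147032, -0.0006089 ]), 'tau': array([ 3.82765284e-03, -5.97757101e+01,  1.61367293e+00, -2.81956530e+01,
        1.28193595e-02,  4.97792324e-03, -3.26423492e-05]), 'tcp_pos': array([0.21077089, 0.64070561, 0.2304256 ]), 'orientation': array([-4.97056322e-01, -3.10190262e+00,  2.55048325e-03]), 'contact_force': array([-0.67885659,  0.07130309,  0.16759471]), 'moment': array([-0.04533246, -0.04028705, -0.01512533]), 'grip_width': 0.08536595121863098} 0.0187
```

View pics/scene0.png

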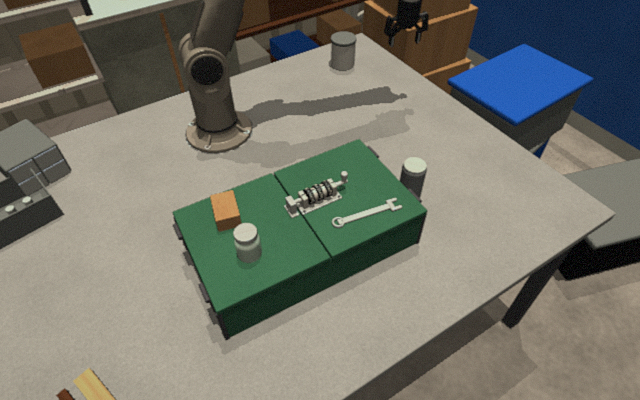

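View pics/top0.png

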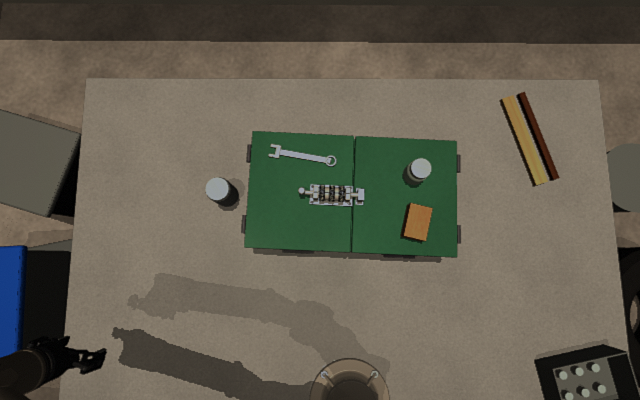

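```bash
cat > h.py <<'E'
import numpy as np, cv2
from scipy.spatial.transform import Rotation as R
from bench import r
def proj(n,P):
    c=r.calibration(n);P=np.atleast_2d(P)
    q=(P-c["origin"])@R.from_rotvec(c["rotation"]).as_matrix()
    q=q*[1,-1,-1]; k=q@c["K"].T
    return k[:,:2]/k[:,2:]
def ray(n,uv,z):
    c=r.calibration(n);uv=np.atleast_2d(uv)
    d=np.c_[uv,np.ones(len(uv))]@np.linalg.inv(c["K"]).T*[1,-1,-1]
    d=d@R.from_rotvec(c["rotation"]).as_matrix().T
    return c["origin"]+d*((z-c["origin"][2])/d[:,2:])
def zoom(n,f,x0,y0,w,h,s,out):
    im=f[y0:y0+h,x0:x0+w,::-1]
    cv2.imwrite(out,cv2.resize(im,None,fx=s,fy=s,interpolation=cv2.INTER_CUBIC))
E
python3 - <<'E'
from h import *
s=cv2.imread("pics/scene0.png")[:,:,::-1];t=cv2.imread("pics/top0.png")[:,:,::-1]
zoom("top",t,290,175,80,40,10,"pics/tz.png"); zoom("scene",s,280,165,75,56,10,"pics/sz.png")
hsv=cv2.cvtColor(t,cv2.COLOR_RGB2HSV)
m=cv2.inRange(hsv,(55,120,30),(85,255,200))
for c in cv2.findContours(m,0,2)[0]:
    if cv2.contourArea(c)>500:
        b=cv2.minAreaRect(c);print(b, ray("top",cv2.boxPoints(b),0.15).round(4)[:,:2].tolist())
E
```

```text
(no output)
```

View pics/tz.png

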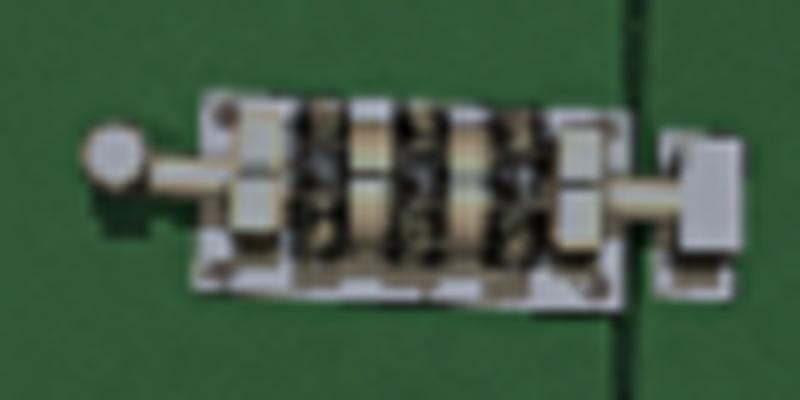

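View pics/sz.png

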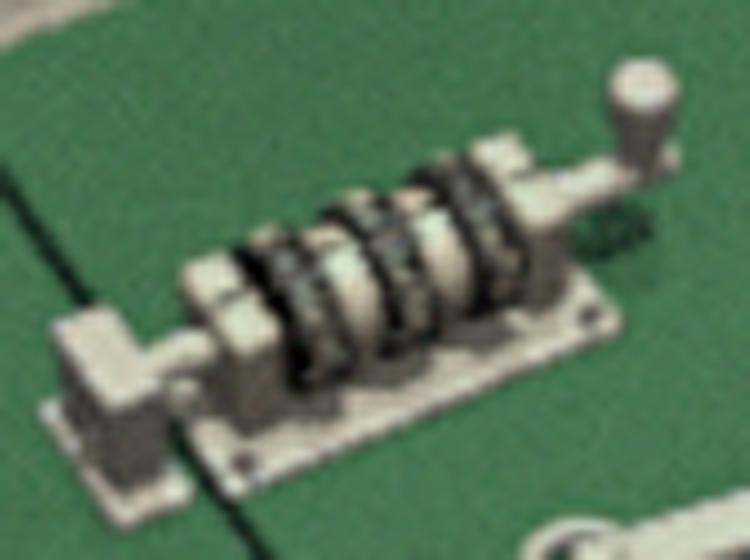

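```bash
python3 - <<'E'
from h import *
for n in("top","scene"):
    F=np.array([r.grab_frame(n) for _ in range(12)]).astype(float)
    np.save(f"pics/{n}_avg0.npy",F.mean(0)); print(n,F.std(0)[170:200,290:360].mean())
s,t=[np.load(f"pics/{n}_avg0.npy").clip(0,255).astype(np.uint8) for n in("scene","top")]
for n,im in(("top",t),("scene",s)):
    hsv=cv2.cvtColor(im,cv2.COLOR_RGB2HSV)
    print(hsv[220,300])
    h0=int(hsv[220,300][0])
    m=cv2.inRange(hsv,(h0-15,90,20),(h0+15,255,255))
    m=cv2.morphologyEx(m,cv2.MORPH_OPEN,np.ones((3,3)))
    for c in cv2.findContours(m,0,2)[0]:
      if cv2.contourArea(c)>500:
        b=cv2.minAreaRect(c);p=cv2.boxPoints(b);print(n,b); print(p.round(1).tolist(),ray(n,p,0.15).round(4)[:,:2].tolist())
zoom("top",t,290,175,80,40,10,"pics/tz.png"); zoom("scene",s,280,165,75,56,10,"pics/sz.png")
E
```

```text
top 0.7453294481167342
scene 2.528501106069892
[ 66 117  85]
top ((352.879638671875, 193.97959899902344), (212.0124969482422, 116.10601043701172), 2.7791669368743896)
[[244.1999969482422, 246.8000030517578], [249.8000030517578, 130.89999389648438], [461.6000061035156, 141.10000610351562], [455.8999938964844, 257.1000061035156]] [[0.4444, 0.2911], [0.7689, 0.2824], [0.7381, -0.3158], [0.4137, -0.2818]]
[ 68 102 115]
scene ((302.10003662109375, 223.6999969482422), (135.50572204589844, 232.99827575683594), 63.43495178222656)
[[167.60000610351562, 215.1999969482422], [376.0, 111.0], [436.6000061035156, 232.1999969482422], [228.1999969482422, 336.3999938964844]] [[0.423, -0.2996], [0.3658, 0.4157], [0.8365, 0.2469], [0.8072, -0.3032]]
```

View pics/tz.png

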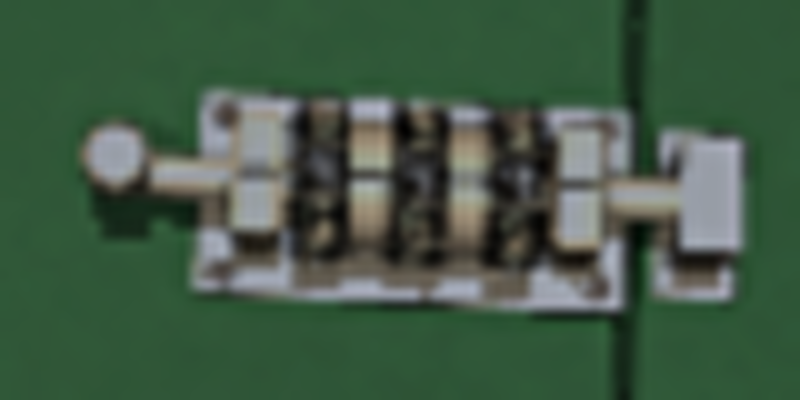

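View pics/sz.png

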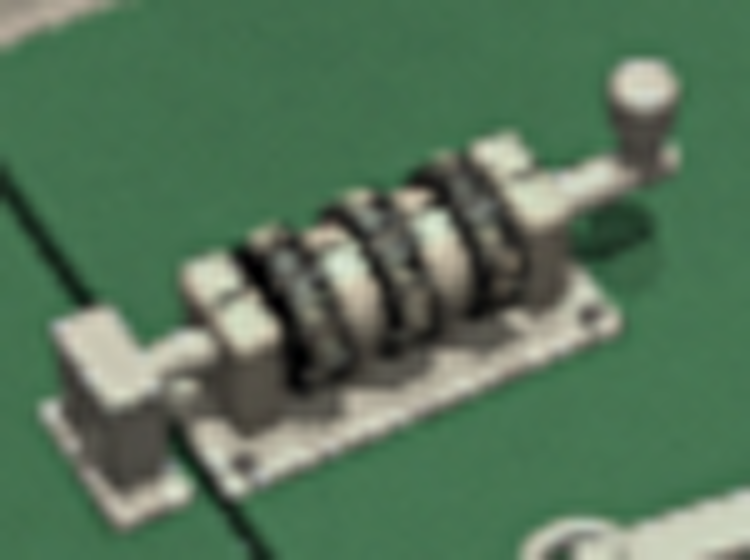

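```bash
python3 - <<'E'
from h import *
q=lambda u,v,x0,y0:[x0+(u+.5)/10-.5,y0+(v+.5)/10-.5]
T=lambda u,v:q(u,v,290,175)
S=lambda u,v:q(u,v,280,165)
for nm,u,v,z in [("Lb",256,176,.193),("c1",369,175,.1955),("c2",468,178,.1955),("Rb",580,182,.193),("knob",115,154,.21),("keeper",712,193,.191)]:
    print(nm,ray("top",T(u,v),z)[0].round(4))
for nm,u,v,z in [("Rb",232,297,.193),("knob",643,85,.21),("keeper",103,355,.191)]:
    print(nm,ray("scene",S(u,v),z)[0].round(4))
E
```

```text
Lb [0.5862 0.099  0.193 ]
c1 [0.586  0.0692 0.1955]
c2 [0.5851 0.0431 0.1955]
Rb [0.5843 0.0133 0.193 ]
knob [0.5894 0.1357 0.21  ]
keeper [ 0.5816 -0.0219  0.191 ]
Rb [0.5826 0.0133 0.193 ]
knob [0.59   0.1345 0.21  ]
keeper [ 0.5804 -0.0235  0.191 ]
```

```bash
python3 - <<'E'
from h import *
t=np.load("pics/top_avg0.npy");g=t.sum(2)
P=[]
for v in list(range(138,182))+list(range(212,245)):
    w=g[v,345:362]; d=np.clip(np.median(w)-w-25,0,None)
    if d.sum()>0: P.append(((d*np.arange(345,362)).sum()/d.sum(),v))
P=np.array(P); W=ray("top",P,.15)
c=np.polyfit(W[:,0],W[:,1],1); res=W[:,1]-np.polyval(c,W[:,0])
k=abs(res)<.002; c=np.polyfit(W[k,0],W[k,1],1)
print(c,k.sum(),len(k),np.degrees(np.arctan(c[0])), "seam y at x=.585",np.polyval(c,.585))
s=np.load("pics/scene_avg0.npy")
# index-mark fit from labelled points
import numpy as np
pts=np.array([[.5862,.099],[.586,.0692],[.5851,.0431],[.5843,.0133],[.5896,.1351],[.5810,-.0227]])
y=np.array([43,13,-13,-43,80,-78])/1e3
for th in [np.arctan(c[0]),-.05,-.035]:
    o=pts-np.c_[-np.sin(th)*y,np.cos(th)*y]; print(th,o.mean(0).round(4),(o-o.mean(0)).round(4).tolist())
E
```

```text
[-0.05311331  0.02662802] 76 77 -3.040311441164281 seam y at x=.585 -0.004443264293071351
-0.05306344493437057 [0.5853 0.0558] [[-0.0014, 0.0002], [-0.0, 0.0004], [0.0004, 0.0002], [0.0012, 0.0004], [0.0, -0.0006], [-0.0002, -0.0006]]
-0.05 [0.5854 0.0558] [[-0.0013, 0.0002], [0.0, 0.0004], [0.0004, 0.0003], [0.0011, 0.0004], [0.0003, -0.0006], [-0.0005, -0.0006]]
-0.035 [0.5854 0.0558] [[-0.0007, 0.0002], [0.0002, 0.0004], [0.0002, 0.0003], [0.0004, 0.0004], [0.0014, -0.0007], [-0.0016, -0.0006]]
```

```bash
cat >> h.py <<'E'
O=np.array([.5854,.0558,0]);TH=-.05
RZ=R.from_euler('z',TH).as_matrix()
def W(P): return O+np.atleast_2d(P)@RZ.T
def unroll(n,img,yc,a0,a1,pxmm=8,half=8.5,stretch=1,eps=0):
    ph=np.radians(np.arange(a1,a0,-np.degrees(1/pxmm/22.)))  # top row = far side (+x) 
    yy=np.arange(half,-half,-1/pxmm)/1e3  # left = +y
    A,Y=np.meshgrid(ph,yy,indexing='ij')
    P=np.stack([.022*np.sin(A),yc+Y,.178+.022*np.cos(A)],-1).reshape(-1,3)
    uv=proj(n,W(P)).reshape(*A.shape,2).astype(np.float32)
    return cv2.remap(img.astype(np.float32),uv[...,0],uv[...,1],cv2.INTER_CUBIC)
def strips(n,img,a0,a1,out,**k):
    L=[]
    for yc in(.026,0,-.026):
        u=unroll(n,img,yc,a0,a1,**k); g=u.mean(2)
        lo,hi=np.percentile(g,[1,99]); g=((g-lo)/(hi-lo)*255).clip(0,255)
        # tick every 36 deg about crown
        g=cv2.copyMakeBorder(g,0,0,14,14,cv2.BORDER_CONSTANT,value=60)
        pxmm=k.get('pxmm',8)
        for a in range(-108,109,18):
            if a0<a<a1:
                v=int(np.radians(a1-a)*22*pxmm); g[v-1:v+2,:(12 if a%36==0 else 5)]=255
        L.append(g)
    cv2.imwrite(out,np.hstack(L))
E
python3 - <<'E'
from h import *
strips("top",np.load("pics/top_avg0.npy"),-75,75,"pics/ut.png",pxmm=9)
strips("scene",np.load("pics/scene_avg0.npy"),-40,100,"pics/us.png",pxmm=9)
E
```

```text
[ WARN:0@0.777] global loadsave.cpp:1063 imwrite_ Unsupported depth image for selected encoder is fallbacked to CV_8U.
```

View pics/ut.png

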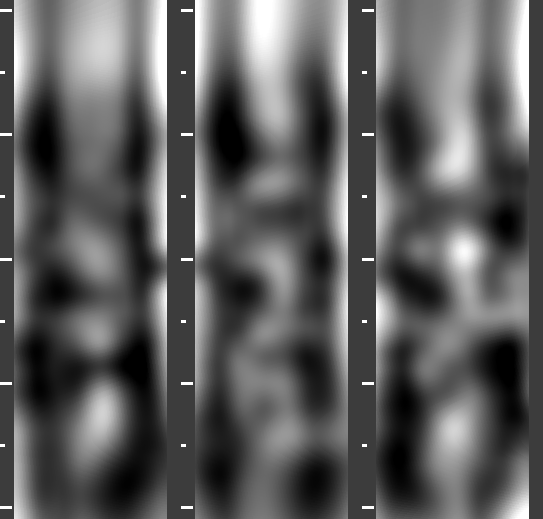

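View pics/us.png

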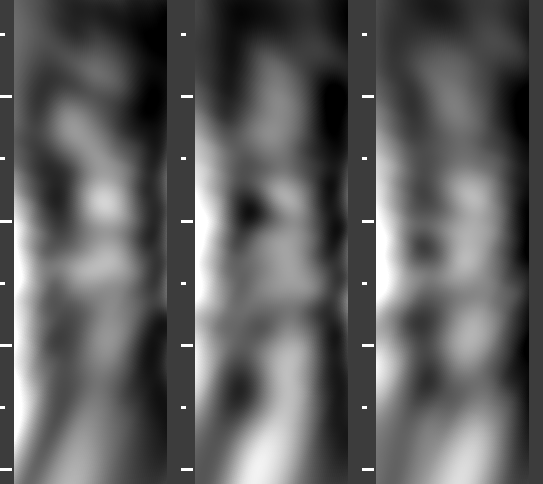

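```bash
cat >> h.py <<'E'
def sharp(img,s=1.0,k=2.0):
    img=img.astype(np.float32); return img+k*(img-cv2.GaussianBlur(img,(0,0),s))
def crop(n,img,s,out,k=2.0,x0=None,box=None):
    x,y,w,h=box; g=sharp(img,1.0,k)[y:y+h,x:x+w].mean(2)
    g=cv2.resize(g,None,fx=s,fy=s,interpolation=cv2.INTER_LANCZOS4)
    lo,hi=np.percentile(g,[3,97]); cv2.imwrite(out,(((g-lo)/(hi-lo)).clip(0,1)*255).astype(np.uint8))
E
python3 - <<'E'
from h import *
crop("top",np.load("pics/top_avg0.npy"),24,"pics/ct.png",1.5,box=(316,182,30,24))
crop("scene",np.load("pics/scene_avg0.npy"),22,"pics/cs.png",1.5,box=(300,178,36,27))
E
```

```text
(no output)
```

View pics/ct.png

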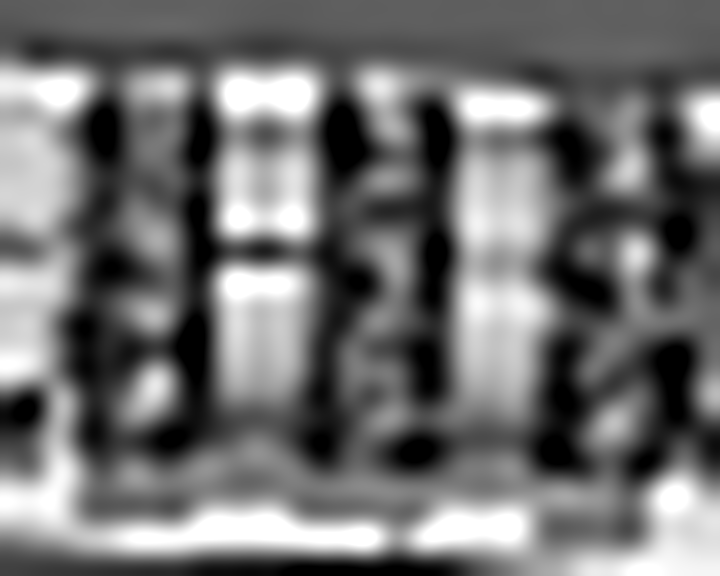

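View pics/cs.png

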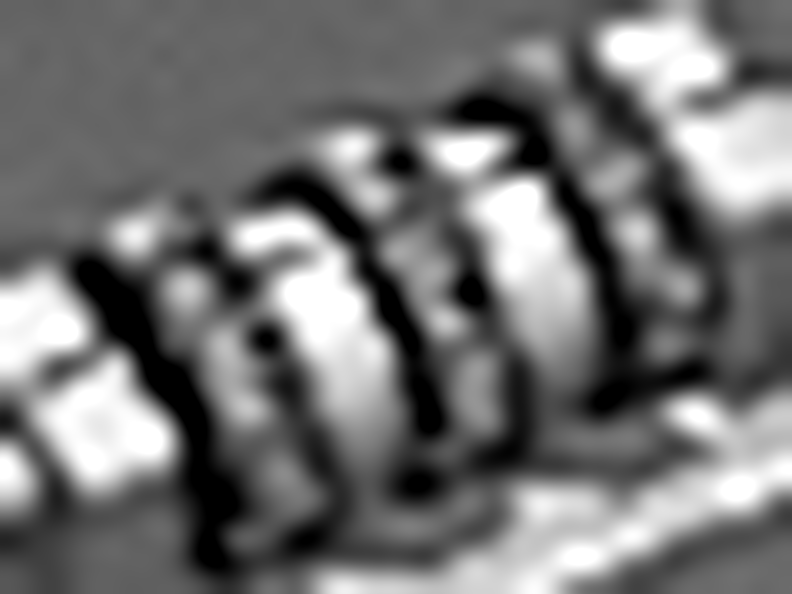

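```bash
python3 - <<'E'
from h import *
o=r.get_obs(); M=R.from_rotvec(o["orientation"]).as_matrix(); print(M.round(3)); print(o["clock"],o["contact_force"])
for n in("scene","top"): print(proj(n,o["tcp_pos"]))
zoom("scene",np.load("pics/scene_avg0.npy").astype(np.uint8),375,0,70,55,10,"pics/gs.png")
zoom("top",np.load("pics/top_avg0.npy").astype(np.uint8),50,330,70,55,10,"pics/gt.png")
E
```

```text
[[-0.95   0.312 -0.   ]
 [ 0.312  0.95   0.   ]
 [ 0.    -0.    -1.   ]]
1.3 [-0.27128701 -0.09143312 -0.52425696]
[[403.07926001  47.06430345]]
[[ 88.65977716 345.49381943]]
```

View pics/gs.png

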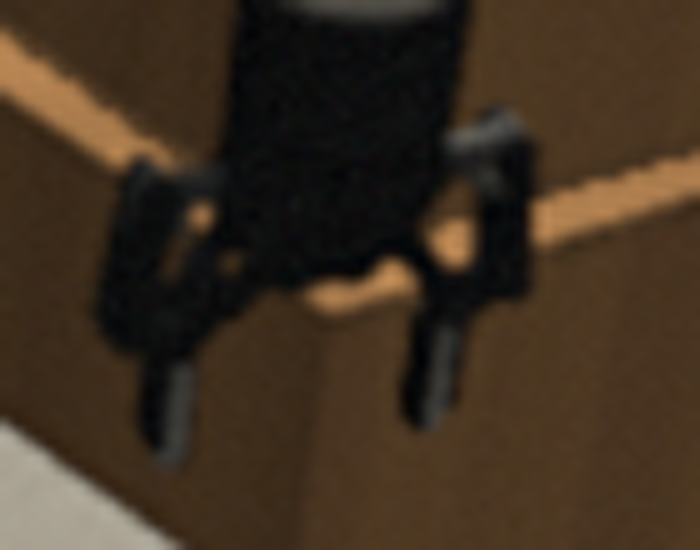

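View pics/gt.png

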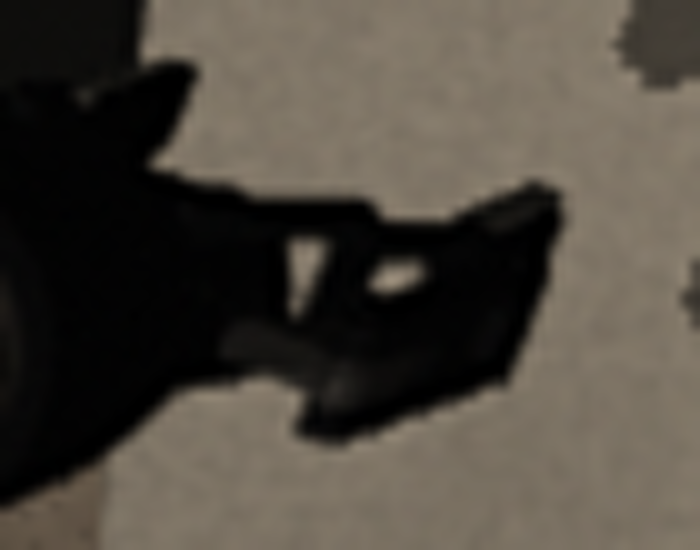

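```bash
python3 -m jog '[0,0,0,-0.8,-0.5,-0.15,0, 0,0,0,-0.8,-0.5,-0.15,0, 0,0,0,-0.8,-0.5,-0.15,0, 0,0,0,-0.8,-0.5,-0.15,0]' 60; python3 -m jog '[0,0,0,-0.8,-0.5,0,0, 0,0,0,-0.8,-0.5,0,0, 0,0,0,-0.8,-0.5,0,0, 0,0,0,-0.8,-0.5,0,0]'
```

```text
clock: 1.7
tcp_pos: [0.3338, 0.4938, 0.2619]
orientation: [0.5, 3.101, 0.0]
contact_force: [1.1, 0.4, -0.5]
grip_width: 0.0285
clock: 2.1
tcp_pos: [0.4561, 0.3459, 0.2624]
orientation: [0.503, 3.099, 0.001]
contact_force: [0.3, 0.4, 0.3]
grip_width: -0.0001
```

```bash
python3 -m jog '[0,0,-0.04,-0.8,-0.5,0,0, 0,0,-0.085,-0.8,-0.5,0,0, 0,0,-0.085,-0.8,-0.5,0,0, 0,0,-0.085,-0.8,-0.5,0,0, 0,0,-0.085,-0.8,-0.5,0,0]'; python3 - <<'E'
from h import *
o=r.get_obs(); print(R.from_rotvec(o["orientation"]).as_matrix().round(3))
for n in("scene","top"): cv2.imwrite(f"pics/{n}1.png",r.grab_frame(n)[:,:,::-1])
a=np.hstack([cv2.imread(f"pics/{n}1.png")[100:300,200:500] for n in("scene","top")]); cv2.imwrite("pics/p1.png",a)
E
```

```text
clock: 2.6
tcp_pos: [0.5803, 0.1925, 0.263]
orientation: [0.103, 3.135, -0.005]
contact_force: [-0.9, 0.1, -0.0]
grip_width: -0.0004
[[-0.998  0.066  0.005]
 [ 0.066  0.998 -0.003]
 [-0.005 -0.003 -1.   ]]
```

View pics/p1.png

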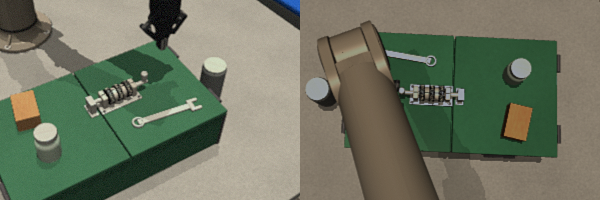

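```bash
cat > go.py <<'E'
import sys
from h import *
o=r.get_obs(); M=R.from_rotvec(o["orientation"]).as_matrix()
p=np.array([float(a) for a in sys.argv[1:4]])/1e3
t=W(p)[0]; print("clock",o["clock"],"chest pos mm",((o["tcp_pos"]-O)@RZ*1e3).round(1),"F chest",(o["contact_force"]@RZ).round(2))
Y=RZ@np.array([[-1,0,0],[0,1,0],[0,0,-1.]])
print("shift",((t-o["tcp_pos"])@M/.2).round(4),"turn",(R.from_matrix(M.T@Y).as_rotvec()/np.pi).round(4))
E
python3 go.py -8.5 0 215
```

```text
clock 2.7 chest pos mm [-15.8 142.8 262.6] F chest [0.44 1.04 0.22]
shift [-0.0413 -0.714   0.2379] turn [ 0.      0.0005 -0.0024]
```

```bash
python3 -m jog '[0,0,-0.0025,-0.02,-0.35,0.1,0, 0,0,-0.0025,-0.04,-0.71,0.2,0, 0,0,-0.0025,-0.04,-0.715,0.238,0, 0,0,-0.0025,-0.04,-0.715,0.238,0, 0,0,-0.0025,-0.04,-0.715,0.238,0]'; python3 go.py -8.5 0 204
```

```text
clock: 3.2
tcp_pos: [0.5758, 0.0564, 0.2146]
orientation: [0.079, 3.14, 0.001]
contact_force: [0.4, 0.1, 0.4]
grip_width: -0.0002
clock 3.2 chest pos mm [-9.600e+00  1.000e-01  2.146e+02] F chest [0.37 0.1  0.4 ]
shift [-0.0055 -0.0004  0.0529] turn [ 0.0001  0.0001 -0.    ]
```

```bash
python3 -m jog '[0,0,0,-0.003,0,0.02,0, 0,0,0,-0.005,0,0.04,0, 0,0,0,-0.005,0,0.053,0, 0,0,0,-0.005,0,0.0555,0, 0,0,0,-0.005,0,0.058,0]'; python3 go.py -8.5 0 202; for i in 1 2 3; do python3 -m jog '[0,0,0,0,0,0.0025,0]' | grep -E "pos|force"; done
```

```text
clock: 3.7
tcp_pos: [0.5769, 0.0568, 0.203]
orientation: [0.078, 3.14, 0.001]
contact_force: [0.7, 0.1, 0.1]
grip_width: 0.0001
clock 3.7 chest pos mm [ -8.6   0.6 203. ] F chest [0.7  0.15 0.05]
shift [-0.0004 -0.003   0.0048] turn [0.0001 0.0001 0.0002]
tcp_pos: [0.577, 0.0569, 0.2025]
contact_force: [1.0, 0.8, -0.2]
tcp_pos: [0.5771, 0.057, 0.2021]
contact_force: [0.5, 0.2, -0.2]
tcp_pos: [0.5771, 0.057, 0.2017]
contact_force: [-0.4, -0.1, 0.2]
```

```bash
for i in 1 2 3 4; do python3 -m jog '[0,0,0,0,-0.001,0.0025,0]' | grep -E "pos|force"; done
```

```text
tcp_pos: [0.5772, 0.0568, 0.2012]
contact_force: [0.3, -1.0, -0.1]
tcp_pos: [0.5772, 0.0565, 0.2007]
contact_force: [0.4, -0.3, -0.3]
tcp_pos: [0.5772, 0.0563, 0.2002]
contact_force: [0.8, 0.0, -0.2]
tcp_pos: [0.5774, 0.0562, 0.2]
contact_force: [-1.7, -0.2, 4.8]
```

```bash
for i in 1 2; do python3 -m jog '[0,0,0,0,0,0.0015,0]' | grep -E "pos|force"; done
```

```text
tcp_pos: [0.5775, 0.0563, 0.2001]
contact_force: [-1.7, -1.3, 3.6]
tcp_pos: [0.5775, 0.0563, 0.2001]
contact_force: [-2.1, 0.6, 3.7]
```

```bash
python3 -m jog '[0,0,0,0,0,0.003,0, 0,0,0,-0.01,0,0.003,0, 0,0,0,-0.02,0,0.003,0, 0,0,0,-0.03,0,0.003,0]' | grep -E "pos|force"; python3 go.py 8.5 0 200
```

```text
tcp_pos: [0.5841, 0.0559, 0.2]
contact_force: [-0.8, 1.1, 4.5]
clock 5.0 chest pos mm [-1.3e+00  1.0e-01  2.0e+02] F chest [-0.82  1.05  4.54]
shift [-0.0489 -0.0004  0.0004] turn [0.0005 0.0011 0.0001]
```

```bash
python3 -m jog '[0,0,0,-0.01,0,0.004,0, 0,0,0,-0.02,0,0.004,0, 0,0,0,-0.03,0,0.004,0, 0,0,0,-0.04,0,0.004,0]' | grep -E "pos|force"; python3 -m jog '[0,0,0,-0.01,0,0.004,0]' | grep -E "pos|force"; python3 -m jog '[0,0,0,0,0,-0.05,0, 0,0,0,0,0.25,-0.1,0, 0,0,0,0,0.5,-0.15,0, 0,0,0,0,0.7,-0.15,0]' | grep -E "pos|force";python3 - <<'E'
from h import *
print(r.get_obs()["tcp_pos"])
F=np.mean([r.grab_frame("top").astype(float) for _ in range(4)],0); np.save("pics/top_1.npy",F)
G=np.mean([r.grab_frame("scene").astype(float) for _ in range(4)],0); np.save("pics/scene_1.npy",G)
strips("top",F,-75,75,"pics/ut1.png",pxmm=9)
crop("top",F,24,"pics/ct1.png",1.5,box=(316,182,30,24))
a=cv2.imread("pics/ut.png");b=cv2.imread("pics/ut1.png")
cv2.imwrite("pics/cmp.png",cv2.resize(np.hstack([a,b]),None,fx=.7,fy=.7))
print(r.get_obs()["clock"])
E
```

```text
tcp_pos: [0.5925, 0.0556, 0.2]
contact_force: [-2.2, -0.2, 7.4]
tcp_pos: [0.5948, 0.0554, 0.1998]
contact_force: [-0.4, -0.4, 5.3]
tcp_pos: [0.602, 0.1979, 0.2319]
contact_force: [1.6, -0.8, -0.7]
[0.6020031  0.19793799 0.23188909]
6.3[ WARN:0@29.935] global loadsave.cpp:1063 imwrite_ Unsupported depth image for selected encoder is fallbacked to CV_8U.
```

View pics/cmp.png

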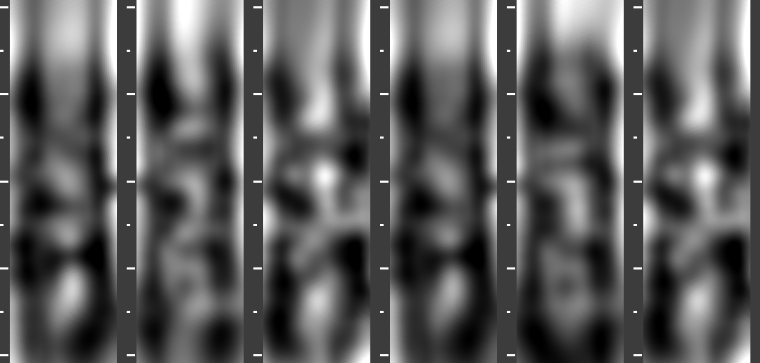

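View pics/ct1.png

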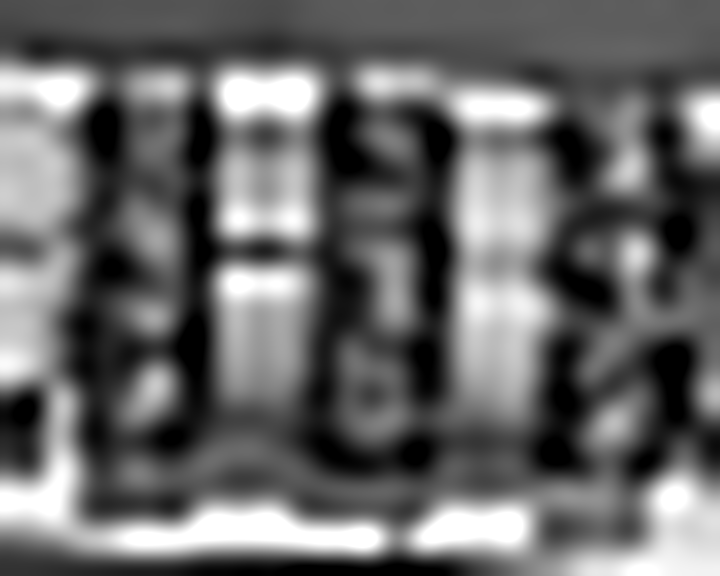

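```bash
python3 - <<'E'
from h import *
for n,a0,a1 in(("top",-70,50),("scene",-40,80)):
  A=np.load(f"pics/{n}_avg0.npy");B=np.load(f"pics/{n}_1.npy")
  for d,yc in enumerate((.026,0,-.026)):
    u=unroll(n,A,yc,a0,a1,pxmm=4,half=5.5).mean(2);v=unroll(n,B,yc,a0,a1,pxmm=4,half=5.5).mean(2)
    # normalise slowly varying illumination
    nb=lambda g:(g-cv2.GaussianBlur(g,(0,0),14))/ (np.sqrt(cv2.GaussianBlur((g-cv2.GaussianBlur(g,(0,0),14))**2,(0,0),20))+1)
    u,v=nb(u),nb(v); H=len(u); res=[]
    for s in range(-72,73,9):
        k=int(round(np.radians(s)*22*4))  # feature moves toward +x (up rows) by k
        if k>=0: a,b=u[k:],v[:H-k]
        else: a,b=u[:H+k],v[-k:]
        res.append((s,round(float(np.corrcoef(a.ravel(),b.ravel())[0,1]),2)))
    print(n,d+1,res)
E
```

```text
top 1 [(-72, 0.57), (-63, 0.55), (-54, 0.58), (-45, 0.59), (-36, 0.56), (-27, 0.63), (-18, 0.46), (-9, 0.54), (0, 1.0), (9, 0.53), (18, 0.48), (27, 0.64), (36, 0.54), (45, 0.6), (54, 0.61), (63, 0.52), (72, 0.57)]
top 2 [(-72, 0.44), (-63, 0.4), (-54, 0.67), (-45, 0.63), (-36, 0.59), (-27, 0.34), (-18, 0.35), (-9, 0.7), (0, 0.81), (9, 0.51), (18, 0.36), (27, 0.36), (36, 0.77), (45, 0.62), (54, 0.41), (63, 0.41), (72, 0.56)]
top 3 [(-72, 0.61), (-63, 0.39), (-54, 0.53), (-45, 0.5), (-36, 0.46), (-27, 0.53), (-18, 0.42), (-9, 0.54), (0, 1.0), (9, 0.54), (18, 0.42), (27, 0.53), (36, 0.47), (45, 0.5), (54, 0.53), (63, 0.39), (72, 0.62)]
scene 1 [(-72, 0.34), (-63, 0.37), (-54, 0.42), (-45, 0.51), (-36, 0.46), (-27, 0.43), (-18, 0.48), (-9, 0.59), (0, 0.99), (9, 0.6), (18, 0.45), (27, 0.44), (36, 0.47), (45, 0.52), (54, 0.41), (63, 0.36), (72, 0.37)]
scene 2 [(-72, 0.37), (-63, 0.4), (-54, 0.5), (-45, 0.46), (-36, 0.37), (-27, 0.4), (-18, 0.49), (-9, 0.72), (0, 0.82), (9, 0.66), (18, 0.57), (27, 0.43), (36, 0.61), (45, 0.61), (54, 0.25), (63, 0.32), (72, 0.45)]
scene 3 [(-72, 0.52), (-63, 0.49), (-54, 0.36), (-45, 0.44), (-36, 0.55), (-27, 0.53), (-18, 0.49), (-9, 0.57), (0, 1.0), (9, 0.58), (18, 0.5), (27, 0.53), (36, 0.57), (45, 0.46), (54, 0.39), (63, 0.49), (72, 0.54)]
```

```bash
python3 go.py -9 0 206
```

```text
clock 6.3 chest pos mm [  9.6 137.9 230.1] F chest [-0.71  0.18 -0.05]
shift [ 0.0916 -0.6898  0.1192] turn [ 0.0004  0.0015 -0.0008]
```

```bash
python3 -m jog '[0,0,-0.001,0.03,-0.25,0,0, 0,0,-0.001,0.06,-0.5,0,0, 0,0,-0.001,0.09,-0.68,0.05,0, 0,0,-0.001,0.092,-0.69,0.11,0, 0,0,-0.001,0.092,-0.69,0.12,0]'| grep -E "pos|force"; python3 go.py -9 0 200
```

```text
tcp_pos: [0.5752, 0.0537, 0.2048]
contact_force: [-1.2, 1.0, 0.1]
clock 6.8 chest pos mm [-10.   -2.6 204.8] F chest [-1.3   0.92  0.09]
shift [-0.0051  0.013   0.0242] turn [ 0.0002  0.0008 -0.0013]
```

```bash
python3 -m jog '[0,0,0,0,0.013,0.019,0, 0,0,0,0,0.013,0.0225,0, 0,0,0,0,0.013,0.025,0, 0,0,0,0,0.013,0.0275,0, 0,0,0,-0.015,0.013,0.028,0, 0,0,0,-0.03,0.013,0.028,0]'| grep -E "pos|force";python3 go.py 9 0 199.3
```

```text
tcp_pos: [0.5821, 0.0573, 0.2]
contact_force: [-1.3, 1.4, 4.5]
clock 7.4 chest pos mm [ -3.4   1.3 200. ] F chest [-1.36  1.34  4.5 ]
shift [-0.0621 -0.0064  0.004 ] turn [ 0.0006  0.0013 -0.0009]
```

```bash
python3 -m jog '[0,0,0,-0.015,-0.003,0.0045,0, 0,0,0,-0.03,-0.004,0.0045,0, 0,0,0,-0.045,-0.005,0.0045,0, 0,0,0,-0.06,-0.006,0.0045,0]'| grep -E "pos|force";python3 go.py -9 0 203.5
```

```text
tcp_pos: [0.5947, 0.0565, 0.1999]
contact_force: [0.2, 2.6, 4.0]
clock 7.8 chest pos mm [  9.3   1.2 199.9] F chest [0.05 2.6  4.  ]
shift [ 0.0913 -0.0059 -0.0185] turn [ 0.0011  0.0017 -0.0006]
```

```bash
cat > look.py <<'E'
import sys
from h import *
t=sys.argv[1]; k=int(sys.argv[2]) if len(sys.argv)>2 else 3
F=np.mean([r.grab_frame("top").astype(float) for _ in range(k)],0); np.save(f"pics/top_{t}.npy",F)
crop("top",F,24,f"pics/ct{t}.png",1.5,box=(316,182,30,24))
print(r.get_obs()["clock"])
E
python3 -m jog '[0,0,0,0,0,-0.05,0, 0,0,0,0.04,0.25,-0.1,0, 0,0,0,0.08,0.5,-0.12,0, 0,0,0,0.09,0.65,-0.12,0]' | grep -E "pos|force";python3 look.py 2
```

```text
tcp_pos: [0.5827, 0.1911, 0.2253]
contact_force: [-0.2, 0.5, 0.4]
8.35
```

View pics/ct2.png

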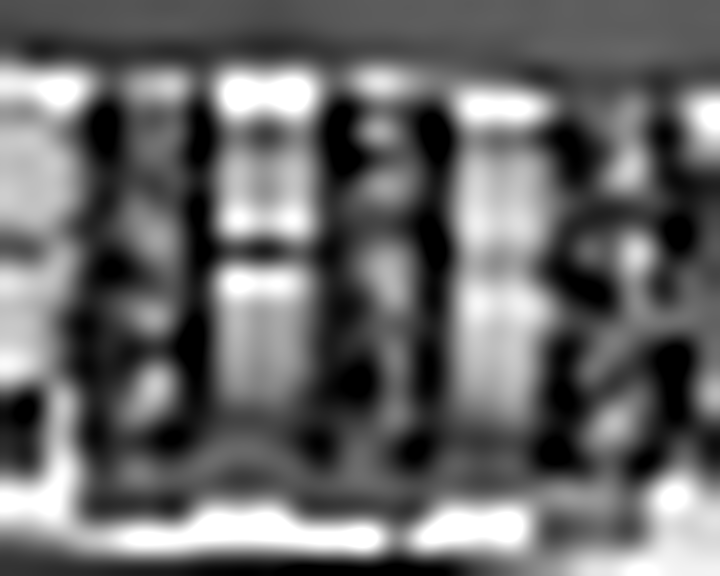

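```bash
cat >> h.py <<'E'
def panel(names,yc,out,n="top",a0=-75,a1=60,k=1.5,pxmm=9):
    L=[]
    for t in names:
        A=sharp(np.load(f"pics/{n}_{t}.npy"),1.0,k)
        g=unroll(n,A,yc,a0,a1,pxmm=pxmm,half=6.5).mean(2)
        bg=cv2.GaussianBlur(g,(0,0),8*pxmm); g=g-bg
        lo,hi=np.percentile(g,[2,98]); g=((g-lo)/(hi-lo)*255).clip(0,255)
        g=cv2.copyMakeBorder(g,0,0,14,2,cv2.BORDER_CONSTANT,value=60)
        for a in range(-108,109,18):
            if a0<a<a1:
                v=int(np.radians(a1-a)*22*pxmm); g[v-1:v+2,:(12 if a%36==0 else 5)]=255
        L.append(g)
    cv2.imwrite(out,np.hstack(L).astype(np.uint8))
E
python3 - <<'E'
from h import *
panel(["avg0","1","2"],0,"pics/d2.png",pxmm=6)
E
```

```text
(no output)
```

View pics/d2.png

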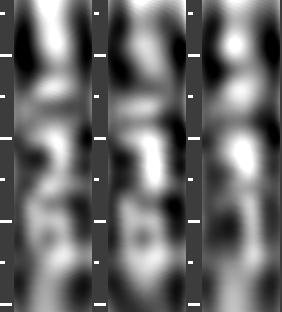

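```bash
python3 go.py -9 0 206
```

```text
clock 8.35 chest pos mm [ -9.5 134.1 224.2] F chest [-0.16  0.07  0.1 ]
shift [ 2.00e-04 -6.71e-01  8.85e-02] turn [0.0012 0.0015 0.001 ]
```

```bash
python3 -m jog '[0.001,0.0015,0.001,0,-0.25,0,0, 0.001,0.0015,0.001,0,-0.5,0,0, 0.001,0.0015,0.001,0,-0.66,0.05,0, 0.001,0.0015,0.001,0,-0.66,0.09,0, 0.001,0.0015,0.001,0,-0.66,0.1,0, 0.001,0.0015,0.001,0,-0.66,0.11,0]'| grep -E "pos|force"; python3 go.py -9 0 200
```

```text
tcp_pos: [0.5765, 0.0588, 0.2016]
contact_force: [-0.6, 0.1, 0.2]
clock 8.95 chest pos mm [ -9.    2.6 201.6] F chest [-0.58  0.11  0.23]
shift [-0.0002 -0.013   0.008 ] turn [ 0.0002 -0.0001  0.0002]
```

```bash
python3 -m jog '[0,0,0,0,-0.013,0.0075,0, 0,0,0,0,-0.013,0.0095,0, 0,0,0,0,-0.013,0.012,0, 0,0,0,-0.015,-0.013,0.013,0, 0,0,0,-0.03,-0.013,0.013,0, 0,0,0,-0.045,-0.013,0.013,0, 0,0,0,-0.06,-0.013,0.013,0, 0,0,0,-0.075,-0.013,0.013,0, 0,0,0,-0.09,-0.013,0.013,0]'| grep -E "pos|force"; python3 -m jog '[0,0,0,0,0,-0.05,0, 0,0,0,0.04,0.25,-0.1,0, 0,0,0,0.08,0.5,-0.12,0, 0,0,0,0.09,0.65,-0.12,0]' | grep -E "pos|force";python3 look.py 3; python3 - <<'E'
from h import *
panel(["avg0","1","2","3"],0,"pics/d2.png",pxmm=6)
E
python3 go.py -9 0 206
```

```text
tcp_pos: [0.5949, 0.0564, 0.1998]
contact_force: [-0.6, 2.6, 3.5]
tcp_pos: [0.5825, 0.191, 0.2252]
contact_force: [0.6, 1.0, 0.2]
10.4
clock 10.4 chest pos mm [ -9.6 134.  224.1] F chest [ 1.16 -0.94 -0.82]
shift [ 0.0014 -0.6702  0.0893] turn [0.0007 0.0001 0.0022]
```

View pics/d2.png

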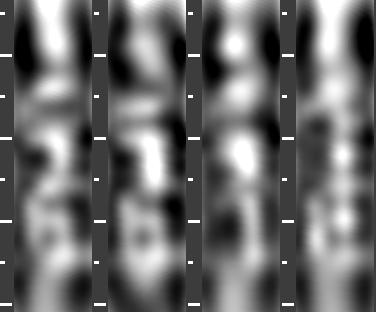

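View pics/ct3.png

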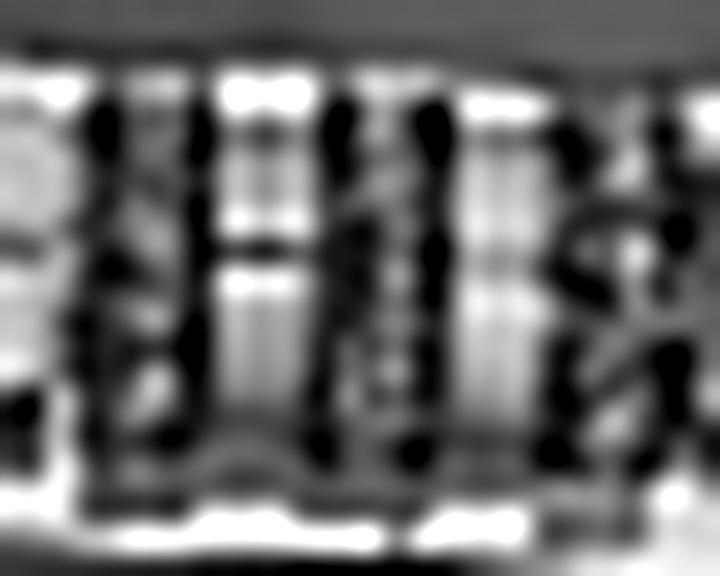

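```bash
cat > look.py <<'E'
import sys
from h import *
t=sys.argv[1]; k=int(sys.argv[2]) if len(sys.argv)>2 else 2
for n in("top","scene"):
    F=np.mean([r.grab_frame(n).astype(float) for _ in range(k)],0); np.save(f"pics/{n}_{t}.npy",F)
print(r.get_obs()["clock"])
E
python3 -m jog '[0,0,0.001,0,-0.25,0,0, 0,0,0.001,0,-0.5,0,0, 0,0,0.001,0,-0.67,0.06,0, 0,0,0.001,0,-0.67,0.1,0, 0,0,0.001,0,-0.67,0.11,0, 0,0,0.001,0,-0.67,0.11,0]'| grep -E "pos|force"; python3 go.py -9 0 200
```

```text
tcp_pos: [0.5764, 0.0568, 0.2016]
contact_force: [-0.6, 0.2, -0.1]
clock 11.0 chest pos mm [ -9.    0.5 201.6] F chest [-0.56  0.14 -0.14]
shift [-0.     -0.0026  0.0081] turn [ 0.0007 -0.0002  0.0013]
```

```bash
python3 -m jog '[0,0,0,0,-0.003,0.0075,0, 0,0,0,0,-0.003,0.0095,0, 0,0,0,0,-0.003,0.012,0, 0,0,0,-0.015,-0.003,0.013,0, 0,0,0,-0.03,-0.003,0.013,0, 0,0,0,-0.045,-0.003,0.013,0, 0,0,0,-0.06,-0.003,0.013,0, 0,0,0,-0.075,-0.003,0.013,0, 0,0,0,-0.09,-0.003,0.013,0]'| grep -E "pos|force"; python3 -m jog '[0,0,0,0,0,-0.05,0, 0,0,0,0.04,0.25,-0.1,0, 0,0,0,0.08,0.5,-0.12,0, 0,0,0,0.09,0.65,-0.12,0]' | grep -E "pos|force";python3 look.py 4;python3 go.py -9 0 206;  python3 - <<'E'
from h import *
panel(["avg0","1","2","3","4"],0,"pics/d2.png",pxmm=6)
E
```

```text
tcp_pos: [0.5949, 0.0563, 0.1998]
contact_force: [-0.5, 2.8, 3.2]
tcp_pos: [0.582, 0.191, 0.2254]
contact_force: [0.3, -0.3, 0.2]
12.5
clock 12.5 chest pos mm [ -9.5 131.3 224.3] F chest [ 1.   -1.86 -0.49]
shift [ 0.0019 -0.6569  0.0897] turn [0.0008 0.     0.0022]
```

View pics/d2.png

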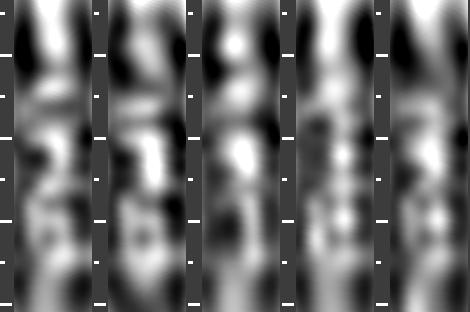

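```bash
python3 -m jog '[0,0,0.001,0,-0.25,0,0, 0,0,0.001,0,-0.5,0,0, 0,0,0.001,0,-0.657,0.06,0, 0,0,0.001,0,-0.657,0.1,0, 0,0,0.001,0,-0.657,0.111,0, 0,0,0.001,0,-0.657,0.111,0]'| grep -E "pos|force"; python3 go.py -9 0 200
```

```text
tcp_pos: [0.5766, 0.0564, 0.2015]
contact_force: [0.5, 0.3, 0.0]
clock 13.1 chest pos mm [-8.800e+00  1.000e-01  2.015e+02] F chest [0.53 0.32 0.01]
shift [ 0.0008 -0.0007  0.0076] turn [ 0.0009 -0.0002  0.0012]
```

```bash
python3 -m jog '[0,0,0,0,0,0.007,0, 0,0,0,0,0,0.009,0, 0,0,0,0,0,0.0115,0, 0,0,0,-0.015,0,0.0125,0, 0,0,0,-0.03,0,0.0125,0, 0,0,0,-0.045,0,0.0125,0, 0,0,0,-0.06,0,0.0125,0, 0,0,0,-0.075,0,0.0125,0, 0,0,0,-0.09,0,0.0125,0]'| grep -E "pos|force"; python3 -m jog '[0,0,0,0,0,-0.05,0, 0,0,0,0.04,0.25,-0.1,0, 0,0,0,0.08,0.5,-0.12,0, 0,0,0,0.09,0.65,-0.12,0]' | grep -E "pos|force";python3 look.py 5;python3 go.py -9 0 206;  python3 - <<'E'
from h import *
panel(["1","2","3","4","5"],0,"pics/d2.png",pxmm=6)
E
```

```text
tcp_pos: [0.5951, 0.0565, 0.1998]
contact_force: [-0.8, 1.9, 4.0]
tcp_pos: [0.5822, 0.1913, 0.2255]
contact_force: [0.5, -0.2, 0.7]
14.6
clock 14.6 chest pos mm [ -9.4 131.6 224.4] F chest [ 0.45 -1.21 -0.66]
shift [ 0.0027 -0.6584  0.0898] turn [ 0.001  -0.      0.0021]
```

View pics/d2.png

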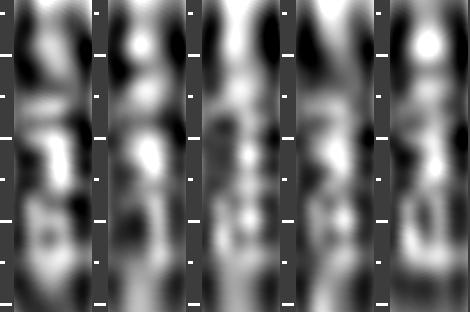

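```bash
python3 -m jog '[0,0,0.001,0,-0.25,0,0, 0,0,0.001,0,-0.5,0,0, 0,0,0.001,0,-0.657,0.06,0, 0,0,0.001,0,-0.657,0.1,0, 0,0,0.001,0,-0.657,0.111,0, 0,0,0.001,0,-0.657,0.111,0]'| grep -E "pos|force"; python3 go.py -9 0 200
```

```text
tcp_pos: [0.5767, 0.0567, 0.2015]
contact_force: [0.6, -0.6, 0.0]
clock 15.2 chest pos mm [ -8.7   0.5 201.5] F chest [ 0.67 -0.61  0.03]
shift [ 0.0014 -0.0025  0.0074] turn [ 0.001  -0.0003  0.0012]
```

```bash
python3 -m jog '[0,0,0,0,-0.002,0.007,0, 0,0,0,0,-0.002,0.009,0, 0,0,0,0,-0.002,0.0115,0, 0,0,0,-0.015,-0.002,0.0125,0, 0,0,0,-0.03,-0.002,0.0125,0, 0,0,0,-0.045,-0.002,0.0125,0, 0,0,0,-0.06,-0.002,0.0125,0, 0,0,0,-0.075,-0.002,0.0125,0, 0,0,0,-0.09,-0.002,0.0125,0]'| grep -E "pos|force"; python3 -m jog '[0,0,0,0,0,-0.05,0, 0,0,0,0.04,0.25,-0.1,0, 0,0,0,0.08,0.5,-0.12,0, 0,0,0,0.09,0.65,-0.12,0]' | grep -E "pos|force";python3 look.py 6;python3 go.py -9 0 206;  python3 - <<'E'
from h import *
panel(["2","3","4","5","6"],0,"pics/d2.png",pxmm=6)
E
```

```text
tcp_pos: [0.5952, 0.0564, 0.1998]
contact_force: [0.2, 1.8, 3.2]
tcp_pos: [0.5824, 0.1912, 0.2255]
contact_force: [-0.1, -0.1, -0.4]
16.7
clock 16.7 chest pos mm [ -9.2 131.5 224.4] F chest [ 0.51 -0.97  0.12]
shift [ 0.0033 -0.6579  0.0896] turn [ 0.0011 -0.0001  0.0021]
```

View pics/d2.png

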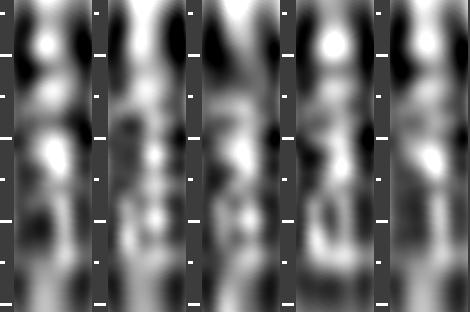

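```bash
 python3 - <<'E'
from h import *
panel(["avg0","1","4","5","6"],0,"pics/d2s.png",n="scene",a0=-30,a1=95,pxmm=6,k=1.2)
E
```

```text
(no output)
```

View pics/d2s.png

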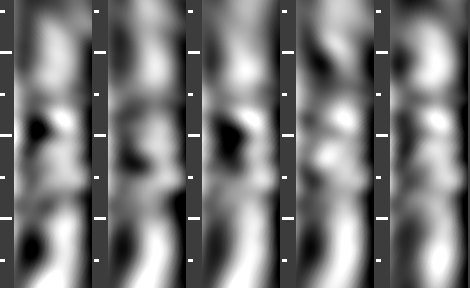

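```bash
 cat >> h.py <<'E'
def cell(t,yc,ang,n="top",pxmm=6,h=5.0,w=4.5,k=1.0):
    A=sharp(np.load(f"pics/{n}_{t}.npy"),1.0,k)
    d=np.degrees(h/22.)
    return unroll(n,A,yc,ang-d,ang+d,pxmm=pxmm,half=w).mean(2)
E
python3 - <<'E'
from h import *
for ang in(0,-36):
  C=[cell(t,0,ang) for t in["avg0","1","2","3","4","5","6"]]
  for s,c in enumerate(C):
    g=cv2.resize(c,(3,3),interpolation=cv2.INTER_AREA)
    print("j",s+(ang<0),"mass",round(c.mean(),1),"|"," / ".join(" ".join(f"{x:4.0f}" for x in row) for row in g))
E
```

```text
j 0 mass 48.1 |   44   45   28 /   49   97   51 /   -1   66   54
j 1 mass 55.6 |   54   60   16 /   57   93   44 /   17   96   64
j 2 mass 58.4 |   42   50    8 /   51   94   40 /   51  120   69
j 3 mass 37.9 |   21   60   49 /    1   51   37 /    1   67   54
j 4 mass 68.0 |   43   76   52 /   54  101   51 /   53  117   65
j 5 mass 57.0 |   43   70   46 /   43   95   46 /   10   96   63
j 6 mass 62.7 |   43   66   47 /   55   78   38 /   57  118   63
j 1 mass 53.7 |   60   57   16 /   70   75   36 /   48   63   58
j 2 mass 46.7 |   48   46   15 /   63   66   29 /   50   55   48
j 3 mass 27.0 |   18   55   43 /  -12   26   44 /   -9   27   51
j 4 mass 60.4 |   45   62   46 /   67   79   61 /   80   58   45
j 5 mass 53.7 |   47   61   38 /   58   80   63 /   38   51   46
j 6 mass 51.4 |   46   54   36 /   59   36   34 /   86   63   49
j 7 mass 20.9 |  -13   29   42 /  -16   26   47 /   -6   27   53
```

```bash
python3 - <<'E'
from h import *
S=["avg0","1","2","3","4","5","6"]
dig=lambda j:(4+j)%10
for nm,yc in(("dial1",.026),("dial3",-.026)):
  for ang in(0,-36):
    best={}
    c=cell("avg0",yc,ang,h=6,w=6)
    g=cv2.resize(cell("avg0",yc,ang),(3,3),interpolation=cv2.INTER_AREA)
    print(nm,ang,"mass",round(g.mean(),1),"|"," / ".join(" ".join(f"{x:4.0f}" for x in row) for row in g))
    for s,t in enumerate(S):
      d=cell(t,0,ang,h=5,w=4.5)
      best[dig(s+(ang<0))]=round(float(cv2.matchTemplate(c,d,cv2.TM_CCOEFF_NORMED).max()),2)
    print(best)
E
```

```text
dial1 0 mass 55.4 |   53   79   40 /   47  102   70 /    2   49   55
{4: 0.9, 5: 0.84, 6: 0.72, 7: 0.56, 8: 0.69, 9: 0.77, 0: 0.58}
dial1 -36 mass 55.2 |   28   62   28 /   12   55   49 /   37  121  105
{5: 0.57, 6: 0.59, 7: 0.75, 8: 0.45, 9: 0.47, 0: 0.43, 1: 0.72}
dial3 0 mass 57.5 |   34   69   51 /   47  106   90 /   -4   57   68
{4: 0.91, 5: 0.81, 6: 0.76, 7: 0.69, 8: 0.76, 9: 0.82, 0: 0.62}
dial3 -36 mass 49.8 |   53   65   19 /   41   45   35 /   26   96   66
{5: 0.71, 6: 0.68, 7: 0.7, 8: 0.39, 9: 0.36, 0: 0.54, 1: 0.66}
```

```bash
python3 -m jog '[0,0,0.001,0,-0.25,0,0, 0,0,0.001,0,-0.5,0,0, 0,0,0.001,0,-0.657,0.06,0, 0,0,0.001,0,-0.657,0.1,0, 0,0,0.001,0,-0.657,0.111,0, 0,0,0.001,0,-0.657,0.111,0]'| grep -E "pos|force"; python3 go.py -9 0 200
```

```text
tcp_pos: [0.5768, 0.0566, 0.2015]
contact_force: [0.4, 0.3, -0.2]
clock 17.3 chest pos mm [ -8.6   0.4 201.5] F chest [ 0.38  0.3  -0.19]
shift [ 0.002  -0.0018  0.0074] turn [ 0.0011 -0.0003  0.0011]
```

```bash
python3 -m jog '[0,0,0,0,-0.002,0.007,0, 0,0,0,0,-0.002,0.009,0, 0,0,0,0,-0.002,0.0115,0, 0,0,0,-0.015,-0.002,0.0125,0, 0,0,0,-0.03,-0.002,0.0125,0, 0,0,0,-0.045,-0.002,0.0125,0, 0,0,0,-0.06,-0.002,0.0125,0, 0,0,0,-0.075,-0.002,0.0125,0, 0,0,0,-0.09,-0.002,0.0125,0]'| grep -E "pos|force"; python3 -m jog '[0,0,0,0,0,-0.05,0, 0,0,0,0.04,0.25,-0.1,0, 0,0,0,0.08,0.5,-0.12,0, 0,0,0,0.09,0.65,-0.12,0]' | grep -E "pos|force";python3 look.py 7;python3 go.py -9 0 206; python3 -m jog '[0,0,0.001,0,-0.25,0,0, 0,0,0.001,0,-0.5,0,0, 0,0,0.001,0,-0.657,0.06,0, 0,0,0.001,0,-0.657,0.1,0, 0,0,0.001,0,-0.657,0.111,0, 0,0,0.001,0,-0.657,0.111,0]'| grep -E "pos|force"; python3 go.py -9 0 200
```

```text
tcp_pos: [0.5953, 0.0563, 0.1998]
contact_force: [-0.3, 0.8, 4.4]
tcp_pos: [0.5825, 0.1911, 0.2256]
contact_force: [0.2, 0.1, 0.3]
18.8
clock 18.8 chest pos mm [ -9.1 131.4 224.4] F chest [ 0.29 -1.2  -0.33]
shift [ 0.0037 -0.6573  0.0895] turn [ 0.0013 -0.0001  0.002 ]
tcp_pos: [0.5769, 0.0565, 0.2014]
contact_force: [0.2, 0.4, -0.5]
clock 19.4 chest pos mm [ -8.5   0.3 201.4] F chest [ 0.15  0.44 -0.52]
shift [ 0.0024 -0.0015  0.0072] turn [ 0.0013 -0.0004  0.001 ]
```

```bash
python3 - <<'E'
from h import *
for ang in(0,-36):
  for t in "67":
    c=cell(t,0,ang);g=cv2.resize(c,(3,3),interpolation=cv2.INTER_AREA)
    print(t,ang,"mass",round(c.mean(),1),"|"," / ".join(" ".join(f"{x:4.0f}" for x in row) for row in g))
E
python3 -m jog '[0,0,0,0.002,-0.0015,0.007,0, 0,0,0,0.002,-0.0015,0.009,0, 0,0,0,0.002,-0.0015,0.0115,0, 0,0,0,-0.013,-0.002,0.0125,0, 0,0,0,-0.028,-0.002,0.0125,0, 0,0,0,-0.043,-0.002,0.0125,0, 0,0,0,-0.058,-0.002,0.0125,0, 0,0,0,-0.073,-0.002,0.0125,0, 0,0,0,-0.088,-0.002,0.0125,0]'| grep -E "pos|force"; python3 -m jog '[0,0,0,0,0,-0.05,0, 0,0,0,0.04,0.25,-0.1,0, 0,0,0,0.08,0.5,-0.12,0, 0,0,0,0.09,0.65,-0.12,0]' | grep -E "pos|force";python3 look.py 8;python3 go.py -9 26 206;python3 - <<'E'
from h import *
S=["avg0","1","2","3","4","5","6","7","8"]
dig=lambda j:(4+j)%10
for ang in(0,-36):
    c=cell("8",0,ang);g=cv2.resize(c,(3,3),interpolation=cv2.INTER_AREA)
    print(8,ang,"mass",round(c.mean(),1),"|"," / ".join(" ".join(f"{x:4.0f}" for x in row) for row in g))
for nm,yc in(("dial1",.026),("dial3",-.026)):
  for ang in(36,0,-36):
    best={}
    c=cell("avg0",yc,ang,h=6,w=6)
    for s,t in enumerate(S):
      d=cell(t,0,ang,h=5,w=4.5)
      best[dig(s-ang//36)]=round(float(cv2.matchTemplate(c,d,cv2.TM_CCOEFF_NORMED).max()),2)
    print(nm,ang,best)
panel(["4","5","6","7","8"],0,"pics/d2.png",pxmm=6)
E
```

```text
6 0 mass 62.7 |   43   66   47 /   55   78   38 /   57  118   63
7 0 mass 31.7 |   -2   26   31 /   -2   52   41 /    5   72   63
6 -36 mass 20.9 |  -13   29   42 /  -16   26   47 /   -6   27   53
7 -36 mass 50.2 |   18   60   46 /   36   75   60 /   81   53   22
tcp_pos: [0.595, 0.0564, 0.1998]
contact_force: [-0.3, 0.9, 4.0]
tcp_pos: [0.5822, 0.1911, 0.2257]
contact_force: [1.4, 0.0, -0.3]
20.9
clock 20.9 chest pos mm [ -9.4 131.4 224.5] F chest [ 0.89 -0.97 -0.33]
shift [ 0.0015 -0.5274  0.0902] turn [ 0.0014 -0.0002  0.002 ]
8 0 mass 55.6 |   25   68   55 /   53   93   38 /   56   89   24
8 -36 mass 48.6 |   14   60   46 /   29   79   64 /   40   55   50
dial1 36 {3: 0.89, 4: 0.82, 5: 0.77, 6: 0.84, 7: 0.85, 8: 0.85, 9: 0.85, 0: 0.8, 1: 0.86}
dial1 0 {4: 0.9, 5: 0.84, 6: 0.72, 7: 0.56, 8: 0.69, 9: 0.77, 0: 0.58, 1: 0.62, 2: 0.53}
dial1 -36 {5: 0.57, 6: 0.59, 7: 0.75, 8: 0.45, 9: 0.47, 0: 0.43, 1: 0.72, 2: 0.45, 3: 0.65}
dial3 36 {3: 0.82, 4: 0.78, 5: 0.79, 6: 0.85, 7: 0.68, 8: 0.75, 9: 0.75, 0: 0.78, 1: 0.91}
dial3 0 {4: 0.91, 5: 0.81, 6: 0.76, 7: 0.69, 8: 0.76, 9: 0.82, 0: 0.62, 1: 0.72, 2: 0.64}
dial3 -36 {5: 0.71, 6: 0.68, 7: 0.7, 8: 0.39, 9: 0.36, 0: 0.54, 1: 0.66, 2: 0.32, 3: 0.47}
```

View pics/d2.png

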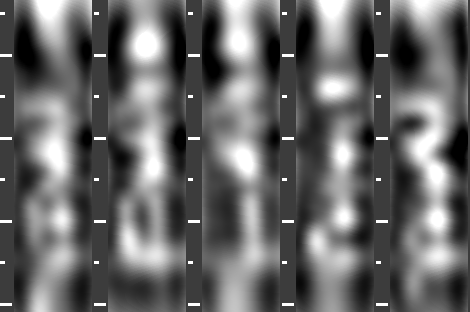

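```bash
python3 -m jog '[0.001,0,0.002,0,-0.25,0,0, 0.001,0,0.002,0,-0.45,0,0, 0.001,0,0.002,0,-0.528,0.06,0, 0.001,0,0.002,0,-0.528,0.1,0, 0.001,0,0.002,0,-0.528,0.111,0, 0.001,0,0.002,0,-0.528,0.111,0]'| grep -E "pos|force"; python3 go.py -9 26 200
```

```text
tcp_pos: [0.5777, 0.0831, 0.2015]
contact_force: [0.4, 0.5, -0.2]
clock 21.5 chest pos mm [ -9.   26.9 201.5] F chest [ 0.34  0.53 -0.21]
shift [-0.0001 -0.0043  0.0074] turn [ 0.0005 -0.0005  0.0003]
```

```bash
python3 -m jog '[0,0,0,0,-0.004,0.007,0, 0,0,0,0,-0.004,0.009,0, 0,0,0,0,-0.004,0.0115,0, 0,0,0,-0.015,-0.004,0.0125,0, 0,0,0,-0.03,-0.004,0.0125,0, 0,0,0,-0.045,-0.004,0.0125,0, 0,0,0,-0.06,-0.004,0.0125,0, 0,0,0,-0.075,-0.004,0.0125,0, 0,0,0,-0.09,-0.004,0.0125,0]'| grep -E "pos|force"; python3 -m jog '[0,0,0,0,0,-0.05,0, 0,0,0,0.04,0.25,-0.1,0, 0,0,0,0.08,0.45,-0.12,0, 0,0,0,0.09,0.53,-0.12,0]' | grep -E "pos|force";python3 look.py 9;python3 go.py -9 26 206;cat > cmp.py <<'E'
from h import *
import sys
st=sys.argv[1]
S=["avg0","1","2","3","4","5","6","7","8"]
dig=lambda j:(4+j)%10
for nm,yc in(("dial1",.026),("dial3",-.026)):
  for ang in(0,-36):
    best={}
    c=cell(st,yc,ang,h=6,w=6)
    for s,t in enumerate(S):
      d=cell(t,0,ang,h=5,w=4.5)
      best[dig(s-ang//36)]=round(float(cv2.matchTemplate(c,d,cv2.TM_CCOEFF_NORMED).max()),2)
    g=cv2.resize(cell(st,yc,ang),(3,3),interpolation=cv2.INTER_AREA)
    print(nm,ang,best,"mass",round(g.mean(),1),"|"," / ".join(" ".join(f"{x:4.0f}" for x in row) for row in g))
E
python3 cmp.py 9; python3 -c "
from h import *
panel(['avg0','9'],.026,'pics/d1.png',pxmm=6)"
```

```text
tcp_pos: [0.5962, 0.0825, 0.1998]
contact_force: [0.0, 1.6, 3.6]
tcp_pos: [0.5822, 0.1948, 0.2251]
contact_force: [0.2, 0.3, 0.2]
23.0
clock 23.0 chest pos mm [ -8.7 131.7 224. ] F chest [-0.19 -0.75 -0.22]
shift [ 0.0023 -0.5286  0.0892] turn [ 0.0004 -0.0003  0.0004]
dial1 0 {4: 0.63, 5: 0.79, 6: 0.83, 7: 0.78, 8: 0.75, 9: 0.79, 0: 0.7, 1: 0.76, 2: 0.52} mass 66.9 |   67   92   33 /   48   84   51 /   51  105   73
dial1 -36 {5: 0.56, 6: 0.58, 7: 0.45, 8: 0.38, 9: 0.28, 0: 0.67, 1: 0.5, 2: 0.31, 3: 0.38} mass 46.0 |   28   45    5 /   34   34   20 /   68  101   80
dial3 0 {4: 0.91, 5: 0.81, 6: 0.76, 7: 0.68, 8: 0.76, 9: 0.82, 0: 0.62, 1: 0.72, 2: 0.64} mass 58.7 |   35   71   51 /   48  109   91 /   -3   58   69
dial3 -36 {5: 0.71, 6: 0.68, 7: 0.7, 8: 0.38, 9: 0.37, 0: 0.54, 1: 0.66, 2: 0.32, 3: 0.47} mass 50.7 |   56   66   19 /   41   46   36 /   27   98   67
```

View pics/d1.png

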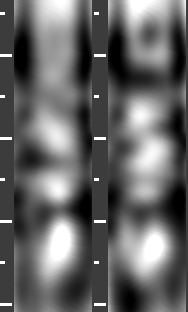

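```bash
python3 go.py -9 -26 206; python3 -m jog '[0,0,0,0,-0.25,0,0, 0,0,0,0,-0.5,0,0, 0,0,0,0,-0.75,0.03,0, 0,0,0,0,-0.789,0.1,0, 0,0,0,0,-0.789,0.109,0, 0,0,0,0,-0.789,0.109,0]'| grep -E "pos|force"; python3 go.py -9 -26 200
```

```text
clock 23.0 chest pos mm [ -8.7 131.7 224. ] F chest [-0.19 -0.75 -0.22]
shift [ 0.0027 -0.7886  0.0888] turn [ 0.0004 -0.0003  0.0004]
tcp_pos: [0.5753, 0.03, 0.2015]
contact_force: [0.4, 1.4, 0.5]
clock 23.6 chest pos mm [ -8.8 -26.2 201.5] F chest [0.3  1.38 0.5 ]
shift [0.0008 0.0012 0.0077] turn [ 0.0004 -0.0007  0.0001]
```

```bash
python3 -m jog '[0,0,0,0,0.001,0.007,0, 0,0,0,0,0.001,0.009,0, 0,0,0,0,0.001,0.0115,0, 0,0,0,-0.015,0.001,0.0125,0, 0,0,0,-0.03,0.001,0.0125,0, 0,0,0,-0.045,0.001,0.0125,0, 0,0,0,-0.06,0.001,0.0125,0, 0,0,0,-0.075,0.001,0.0125,0, 0,0,0,-0.09,0.001,0.0125,0]'| grep -E "pos|force"; python3 -m jog '[0,0,0,0,0,-0.05,0, 0,0,0,0.04,0.25,-0.1,0, 0,0,0,0.08,0.5,-0.12,0, 0,0,0,0.09,0.75,-0.12,0, 0,0,0,0.09,0.79,-0.12,0]' | grep -E "pos|force";python3 look.py 10; python3 cmp.py 10; python3 go.py -9 -26 206
```

```text
tcp_pos: [0.5938, 0.0308, 0.1998]
contact_force: [-1.1, 2.2, 3.7]
tcp_pos: [0.582, 0.1975, 0.2245]
contact_force: [0.1, 1.4, -0.0]
25.2
dial1 0 {4: 0.63, 5: 0.8, 6: 0.83, 7: 0.78, 8: 0.76, 9: 0.8, 0: 0.71, 1: 0.77, 2: 0.52} mass 67.1 |   67   93   34 /   48   85   50 /   50  104   73
dial1 -36 {5: 0.56, 6: 0.58, 7: 0.45, 8: 0.39, 9: 0.28, 0: 0.66, 1: 0.49, 2: 0.31, 3: 0.38} mass 46.4 |   29   45    4 /   33   35   20 /   69  101   81
dial3 0 {4: 0.67, 5: 0.84, 6: 0.92, 7: 0.75, 8: 0.83, 9: 0.84, 0: 0.87, 1: 0.86, 2: 0.61} mass 67.8 |   41   76   50 /   56   79   50 /   37  119  101
dial3 -36 {5: 0.85, 6: 0.81, 7: 0.53, 8: 0.5, 9: 0.56, 0: 0.66, 1: 0.53, 2: 0.28, 3: 0.53} mass 50.5 |   48   61   17 /   63   51   39 /   45   74   58
clock 25.2 chest pos mm [ -8.4 131.5 224.2] F chest [ 0.59  0.23 -0.54]
shift [ 0.0033 -0.7874  0.09  ] turn [ 0.0004 -0.0004  0.0001]
```

```bash
python3 -m jog '[0,0,0,0,-0.25,0,0, 0,0,0,0,-0.5,0,0, 0,0,0,0.003,-0.75,0.03,0, 0,0,0,0.003,-0.788,0.1,0, 0,0,0,0.003,-0.788,0.11,0, 0,0,0,0.003,-0.788,0.11,0]'| grep -E "pos|force"; python3 go.py -9 -26 200
```

```text
tcp_pos: [0.5747, 0.0293, 0.2018]
contact_force: [0.3, 0.4, 0.5]
clock 25.8 chest pos mm [ -9.3 -27.  201.8] F chest [0.3  0.45 0.5 ]
shift [-0.0017  0.0049  0.0092] turn [ 0.0004 -0.0008 -0.0005]
```

```bash
python3 -c "
from h import *
panel(['avg0','10'],-.026,'pics/d3.png',pxmm=6)"
```

```text
(no output)
```

View pics/d3.png

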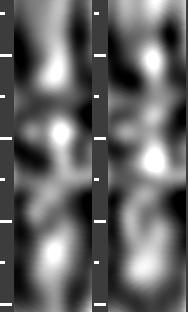

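```bash
python3 -m jog '[0,0,0,0,0.005,0.0085,0, 0,0,0,0,0.005,0.0105,0, 0,0,0,0,0.005,0.013,0, 0,0,0,-0.015,0.005,0.014,0, 0,0,0,-0.03,0.005,0.014,0, 0,0,0,-0.045,0.005,0.014,0, 0,0,0,-0.06,0.005,0.014,0, 0,0,0,-0.075,0.005,0.014,0, 0,0,0,-0.09,0.005,0.014,0]'| grep -E "pos|force"; python3 -m jog '[0,0,0,0,0,-0.05,0, 0,0,0,0.04,0.25,-0.1,0, 0,0,0,0.08,0.5,-0.12,0, 0,0,0,0.09,0.75,-0.12,0, 0,0,0,0.09,0.79,-0.12,0]' | grep -E "pos|force";python3 look.py 11; python3 cmp.py 11|grep l3; python3 go.py -9 -26 206
python3 -c "
from h import *
panel(['avg0','10','11'],-.026,'pics/d3.png',pxmm=6)"
```

```text
tcp_pos: [0.5934, 0.0307, 0.1998]
contact_force: [-0.7, 2.2, 5.0]
tcp_pos: [0.5819, 0.1975, 0.2245]
contact_force: [-0.6, 0.5, -0.6]
27.4
dial3 0 {4: 0.57, 5: 0.78, 6: 0.91, 7: 0.66, 8: 0.79, 9: 0.75, 0: 0.85, 1: 0.83, 2: 0.56} mass 66.6 |   38   70   44 /   56   74   48 /   59  113   98
dial3 -36 {5: 0.38, 6: 0.29, 7: 0.94, 8: 0.4, 9: 0.54, 0: 0.24, 1: 0.85, 2: 0.59, 3: 0.75} mass 30.6 |   17   71   65 /  -21   14   64 /   -1   18   48
clock 27.4 chest pos mm [ -8.5 131.4 224.2] F chest [ 0.28 -1.15  0.43]
shift [ 0.001  -0.7873  0.0902] turn [ 0.0003 -0.0005 -0.0006]
```

View pics/d3.png

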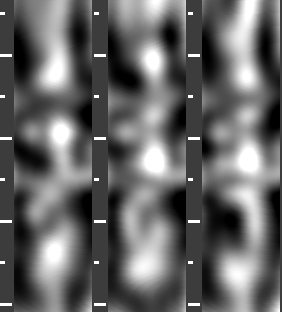

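```bash
python3 -m jog '[0,0,0,0,-0.25,0,0, 0,0,0,0,-0.5,0,0, 0,0,0,0.001,-0.75,0.03,0, 0,0,0,0.001,-0.786,0.1,0, 0,0,0,0.001,-0.786,0.111,0, 0,0,0,0.001,-0.786,0.111,0]'| grep -E "pos|force"; python3 go.py -9 -26 200
```

```text
tcp_pos: [0.5747, 0.0298, 0.2017]
contact_force: [0.0, 0.6, 0.6]
clock 28.0 chest pos mm [ -9.4 -26.5 201.7] F chest [-0.02  0.6   0.59]
shift [-0.002   0.0027  0.0083] turn [ 0.0003 -0.0008 -0.0012]
```

```bash
python3 -m jog '[0,0,0,0,0.003,0.0078,0, 0,0,0,0,0.003,0.0098,0, 0,0,0,0,0.003,0.0123,0, 0,0,0,-0.015,0.003,0.0133,0, 0,0,0,-0.03,0.003,0.0133,0, 0,0,0,-0.045,0.003,0.0133,0, 0,0,0,-0.06,0.003,0.0133,0, 0,0,0,-0.075,0.003,0.0133,0, 0,0,0,-0.09,0.003,0.0133,0]'| grep -E "pos|force"; python3 -m jog '[0,0,0,0,0,-0.05,0, 0,0,0,0.04,0.25,-0.1,0, 0,0,0,0.08,0.5,-0.12,0, 0,0,0,0.09,0.75,-0.12,0, 0,0,0,0.09,0.79,-0.12,0]' | grep -E "pos|force";python3 look.py 12; python3 cmp.py 12; python3 go.py 0 80 225
python3 -c "
from h import *
panel(['12'],.026,'pics/a.png',pxmm=9);panel(['12'],0,'pics/b.png',pxmm=9);panel(['12'],-.026,'pics/c.png',pxmm=9)
cv2.imwrite('pics/all.png',np.hstack([cv2.imread(f'pics/{i}.png') for i in 'abc']))"
```

```text
tcp_pos: [0.5933, 0.0307, 0.1998]
contact_force: [-1.0, 1.8, 4.9]
tcp_pos: [0.5822, 0.1978, 0.2246]
contact_force: [-0.8, 0.4, -0.6]
29.6
dial1 0 {4: 0.63, 5: 0.8, 6: 0.83, 7: 0.79, 8: 0.77, 9: 0.8, 0: 0.71, 1: 0.77, 2: 0.53} mass 67.4 |   67   93   33 /   48   85   50 /   50  106   74
dial1 -36 {5: 0.56, 6: 0.58, 7: 0.46, 8: 0.38, 9: 0.27, 0: 0.66, 1: 0.5, 2: 0.31, 3: 0.38} mass 46.2 |   29   45    4 /   32   34   19 /   68  102   81
dial3 0 {4: 0.77, 5: 0.76, 6: 0.71, 7: 0.89, 8: 0.81, 9: 0.89, 0: 0.68, 1: 0.84, 2: 0.62} mass 46.3 |    9   74   63 /    9   67   70 /   -1   54   71
dial3 -36 {5: 0.59, 6: 0.63, 7: 0.62, 8: 0.61, 9: 0.58, 0: 0.68, 1: 0.65, 2: 0.54, 3: 0.64} mass 62.2 |   47   80   61 /   58   54   54 /   45   99   61
clock 29.6 chest pos mm [ -8.2 131.6 224.2] F chest [ 0.27 -0.35 -0.81]
shift [-0.0421 -0.2578 -0.0043] turn [ 0.0002 -0.0005 -0.0011]
```

View pics/all.png

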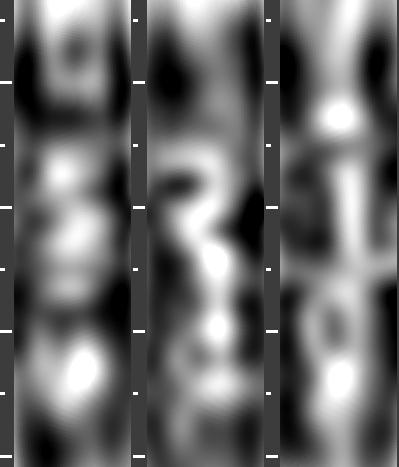

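```bash
python3 go.py 0 58 222;  python3 -m jog '[0,0,0,-0.02,-0.2,0.01,0, 0,0,0,-0.04,-0.366,0.01,0, 0,0,0,-0.042,-0.366,0.01,0, 0,0,0,-0.042,-0.366,0.01,0]'| grep -E "pos|force"; python3 go.py 0 58 198
```

```text
clock 29.6 chest pos mm [ -8.2 131.6 224.2] F chest [ 0.27 -0.35 -0.81]
shift [-0.0425 -0.3678  0.0106] turn [ 0.0002 -0.0005 -0.0011]
tcp_pos: [0.5885, 0.1105, 0.2224]
contact_force: [-0.4, 0.8, -0.5]
clock 30.0 chest pos mm [  0.3  54.8 222.4] F chest [-0.48  0.77 -0.52]
shift [0.0015 0.0159 0.1219] turn [-0.     -0.0005 -0.0029]
```

```bash
python3 -m jog '[0,0,-0.003,0.0015,0.016,0,0, 0,0,-0.003,0.0015,0.016,0.05,0, 0,0,-0.003,0.0015,0.016,0.1,0, 0,0,-0.003,0.0015,0.016,0.12,0, 0,0,-0.003,0.0015,0.016,0.12,0]'| grep -E "pos|force"; python3 go.py 0 62 198; for i in 1 2 3 ; do python3 -m jog '[0,0,0,0,0.005,0,0]' | grep -E "pos|force"; done
```

```text
tcp_pos: [0.5876, 0.1135, 0.1971]
contact_force: [0.1, -1.4, 0.1]
clock 30.5 chest pos mm [ -0.7  57.7 197.1] F chest [ 0.15 -1.4   0.14]
shift [-0.0035  0.0215 -0.0045] turn [-0.0004 -0.0011  0.0001]
tcp_pos: [0.5876, 0.114, 0.197]
contact_force: [0.2, -2.8, 2.6]
tcp_pos: [0.5878, 0.1146, 0.1971]
contact_force: [-0.4, -2.8, 1.6]
tcp_pos: [0.5878, 0.1153, 0.1972]
contact_force: [-0.7, -1.8, 0.6]
```

```bash
for i in 1 2 3 4; do python3 -m jog '[0,0,0,0,0.005,0,0]' | grep -E "pos|force"; done
```

```text
tcp_pos: [0.5878, 0.1161, 0.1973]
contact_force: [-0.5, -1.9, 0.7]
tcp_pos: [0.5878, 0.117, 0.1972]
contact_force: [-0.1, -2.7, 0.5]
tcp_pos: [0.5879, 0.1179, 0.1973]
contact_force: [-0.1, -1.5, 0.9]
tcp_pos: [0.5879, 0.119, 0.1973]
contact_force: [-0.5, -2.8, 0.1]
```

```bash
for i in 1 2 3; do python3 -m jog '[0,0,0,0,0.01,0,0, 0,0,0,0,0.015,0,0]' | grep -E "pos|force"; done; python3 go.py 0 86 198
```

```text
tcp_pos: [0.5881, 0.1223, 0.1973]
contact_force: [-0.1, -2.4, 0.3]
tcp_pos: [0.5883, 0.1257, 0.1972]
contact_force: [-0.6, -1.8, 0.6]
tcp_pos: [0.5884, 0.129, 0.1972]
contact_force: [-0.4, -2.0, -0.8]
clock 31.8 chest pos mm [ -0.6  73.3 197.2] F chest [-0.32 -2.04 -0.78]
shift [-0.0031  0.0636 -0.0041] turn [-0.0011 -0.0012 -0.0001]
```

```bash
for i in 1 2 3 4 5; do python3 -m jog '[0,0,0,0,0.008,0,0, 0,0,0,0,0.01,0,0]' | grep -E "pos|force"; done
```

```text
tcp_pos: [0.5886, 0.1314, 0.1973]
contact_force: [-0.4, -3.0, -0.2]
tcp_pos: [0.5887, 0.1337, 0.1972]
contact_force: [-0.6, -2.2, 0.3]
tcp_pos: [0.5888, 0.136, 0.1972]
contact_force: [-0.2, -1.1, 0.3]
tcp_pos: [0.5889, 0.1378, 0.1972]
contact_force: [-0.3, -3.7, 0.3]
tcp_pos: [0.5889, 0.138, 0.1971]
contact_force: [-1.5, -6.8, 1.6]
```

```bash
python3 -m jog '[0,0,0,0,-0.015,0,0, 0,0,0,0,-0.025,0,0, 0,0,0,0,-0.025,0,0, 0,0,0,0,-0.025,-0.1,0, 0,0,0,0,-0.025,-0.25,0, 0,0,0,0.1,0.2,-0.3,0, 0,0,0,0.15,0.45,-0.3,0, 0,0,0,0.15,0.7,-0.3,0, 0,0,0,0.15,0.7,-0.3,0]'| grep -E "pos|force"; python3 look.py 13; python3 - <<'E'
from h import *
for n,b in(("top",(290,175,80,40)),("scene",(280,165,75,56))):
    zoom(n,np.load(f"pics/{n}_13.npy").clip(0,255).astype(np.uint8),*b,10,f"pics/{n}13.png")
for n,P in(("top",[[0,.08,.21],[0,.104,.21]]),("scene",[[0,.08,.21],[0,.104,.21]])): print(n,proj(n,W(P)).round(1).tolist())
panel(['12','13'],.026,'pics/a.png',pxmm=6);panel(['12','13'],0,'pics/b.png',pxmm=6);panel(['12','13'],-.026,'pics/c.png',pxmm=6)
cv2.imwrite('pics/all.png',np.hstack([cv2.imread(f'pics/{i}.png') for i in 'abc']))
E
```

```text
tcp_pos: [0.5635, 0.2902, 0.2562]
contact_force: [0.4, 0.6, -0.3]
33.9
top [[301.0, 189.9], [291.8, 189.5]]
scene [[344.1, 172.7], [351.9, 169.5]]
```

View pics/top13.png

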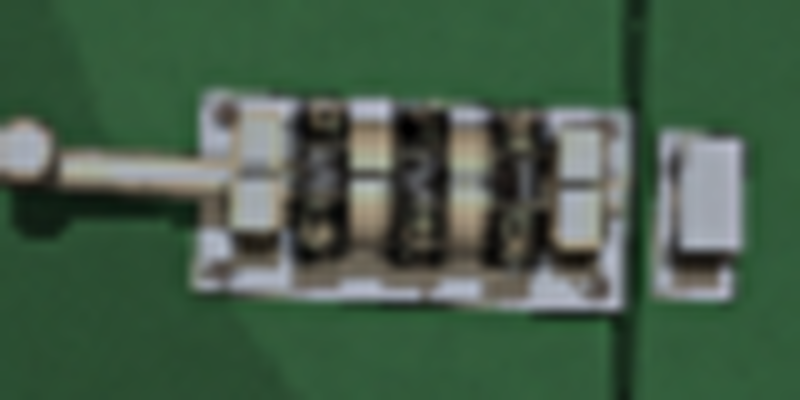

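View pics/scene13.png

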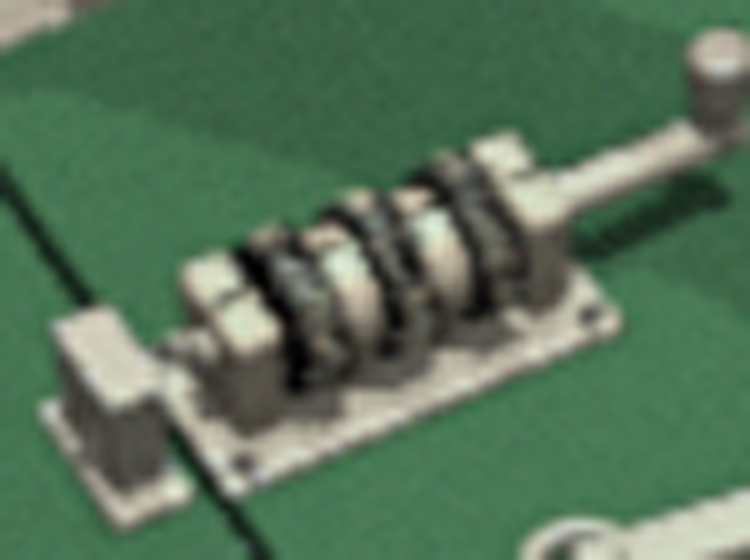

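View pics/all.png

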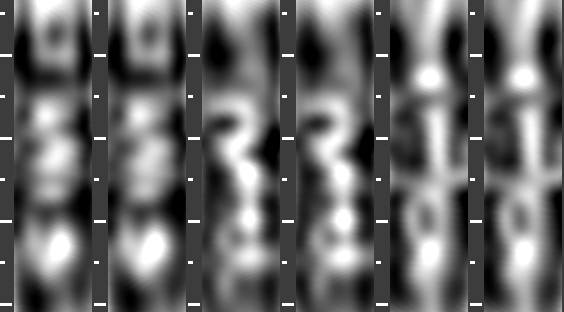

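```bash
python3 - <<'E'
from h import *
s=np.load("pics/scene_13.npy");a=np.load("pics/scene_avg0.npy")
cv2.imwrite("pics/fin.png",np.hstack([x[100:340,170:480,::-1] for x in(a,s)]))
for nm,(x,y,w,h) in dict(jar=(230,220,35,45),carton=(208,188,35,42),spanner=(328,195,78,35)).items():
    print(nm,abs(a-s)[y:y+h,x:x+w].mean().round(2), cv2.phaseCorrelate(a[y:y+h,x:x+w].mean(2),s[y:y+h,x:x+w].mean(2))[0])
print(r.get_obs()["contact_force"],r.get_obs()["qvel"].round(3))
E
```

```text
jar 3.1 (-0.02676713088333571, 0.45117322608940924)
carton 3.3 (0.029917333135191626, 0.47844077613611447)
spanner 3.9 (0.03498534926144714, 0.032363586917902865)
[ 0.03755658 -0.98974367  0.80940314] [ 0.018 -0.005  0.014  0.006 -0.     0.001 -0.001][ WARN:0@0.466] global loadsave.cpp:1063 imwrite_ Unsupported depth image for selected encoder is fallbacked to CV_8U.
```

View pics/fin.png

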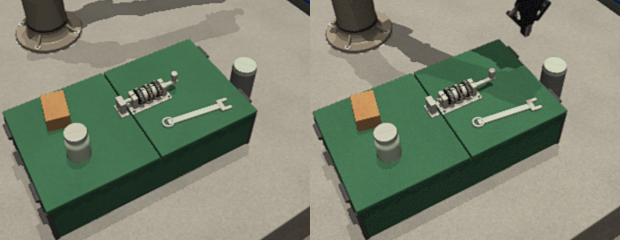

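The before/after picture shows the jar, carton, spanner and oil can where they were. The gripper is clear of everything, so I'm handing in.

```bash
python3 -c "
from bench import r
r.hand_in(); print(r.get_obs()['clock'])"
```

```text
the job is handed in; nothing more can be done
the job is handed in; nothing more can be done
```

The dials are set to 5-2-7, the bolt is fully drawn and left drawn, and the job was handed in at about 34 s of the 70 s allowed; no verdict was reported.

**Dials:** I rolled them one number per light fingertip stroke: middle 4→2 in eight strokes, left 4→5 in one, right 4→7 in three. Force readings taken during the strokes ran about 3 to 7.5 N, but force was not sampled continuously.

**Bolt:** I pushed the knob to its stop with the closed fingers. It slid against about 1 to 3.7 N all the way, with 6.8 N at the stop.

**Last checks:**
- The knob is at pixel (292, 189.5) in the top picture, against (291.8, 189.5) expected for a 24 mm draw. The bolt's tip is out of the keeper and the dials look unchanged.
- The jar, carton, spanner and oil can look unmoved, and the gripper is clear of everything. Image comparison of the first three showed at most 0.5 pixel of shift; the oil can I judged by eye only.

**Weak point:** the digits are only about 5 pixels tall. The left dial's 5 was never clear by image matching, which scored 6 slightly higher at 0.83 against 0.79. I took it as 5 from the strip before and after its one stroke. The bolt then drawing freely past the 1 mm dead stop confirms all three dials.

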